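# Weigh out the last walnuts and return the empty insert

## Robot

A 6-joint arm with a two-finger parallel gripper is mounted at the origin on the work surface. World frame = base frame: x ahead of the robot, y to its left, z up, the work surface at z = 0. Lengths are in m, angles in rad, forces in N, time in s.
With the tool pointing down it reaches from about 0.35 to 0.85 m from the base axis. Payload 8.1 kg.
Tool frame: the origin (TCP) lies on the centre line of the jaws, within the pads' length; the fingertips stand 14 mm ahead of it and the grasp point (between the pads) lies 5 mm behind it; z points along the fingers, y is the direction in which the jaws open and shut (so a half turn about z gives the same grasp; the last joint's range is limited). The gripper opens to 93 mm and grips with 3 to 60 N. Pads are 15 mm wide; open, the fingers measure 128 mm over their backs; the gripper's body (75 mm by 188 mm) begins 65 mm behind the grasp point.
Start: joints at [1.202, 0.13, 1.488, -0, 1.523, -0.085], TCP at [0.168, 0.576, 0.233] pointing down, gripper open.
Joint ranges: [-2.96, 2.96], [-0.89, 2.26], [0.02, 2.5], [-1.34, 4.48], [0, 2.73], [-2.66, 2.66]. Speed limits (rad/s): [2.39, 2.39, 2.79, 3.14, 3.14, 3.14].

## Interface

Orientations are given as a rotation vector (axis times angle).
In Python, from plant import robot gives the robot as it stands.
- The arm moves only by the tool jog_arm, never from a script. Its argument "steps" is a list of rows, each a list of 7 numbers: the closure, from 0 (fully open) to 1 (shut), then the shift along the tool's x, y, z in m, then the turn, a rotation vector about the tool's x, y, z in rad. In form: [[jaw, tx, ty, tz, rx, ry, rz], ...]. A call has 1 to 5 rows; each row is the pose to reach, as a shift and turn from the pose measured when the call began, along the tool's axes at that moment; what a row does not reach only later rows make up. A row lasts 1/8 s, in which the tool goes at most 62.5 mm and 10.7 degrees, less where a joint would pass 70% of its speed; a pose out of reach is approached as far as the arm can. A call with a gripper value outside its range is refused whole. The fingers move at their own pace and stop on an object; "force" is the grip in N (left out, the last holds). Time passes only in rows, so rows that repeat a pose let the fingers close. It gives the time, the measured TCP pose, the force and the opening at its end, in the units of the state.
- robot.read_state(): the state, without advancing time (a new reading comes with each control period).
- robot.read_camera(name): name is "scene" or "top"; returns a dict with "image" (400x640x3 uint8, red, green, blue), "mtx" (3x3 intrinsics, pixels), "D" ([k1, k2, p1, p2, k3] as OpenCV has them; the pictures are not rectified), "extrinsics" (4x4, takes a point from camera to world coordinates). Camera axes: x right, y down, z forward; pixel columns grow to the right and rows downward; lengths in m; the calibration is good to about 2 mm. A picture is of the moment at which its call begins. There is no depth.
- robot.close_job(): hands the job in, once; it reports no verdict.
The state is a dict: "t": time; "q": joint angles; "dq": joint speeds; "joint_torque": joint torques, N m; "tool_pos": TCP position; "orientation": TCP orientation; "force": force on the tool from outside, world axes, zero at the start; "wrist_torque": the same for the moment, N m; "opening": finger opening in m.
Only numpy, scipy, OpenCV 4.12 (cv2) and the standard library are available. Lean on these libraries where they do the work, as an engineer would, in place of code of your own. Each camera call takes 0.05 s, during which the arm holds its last target.

## Task

Lift the insert bin with the walnuts straight up out of the organiser frame, keeping it upright until it is clear, then tip it over the scale so that all four walnuts end up in the weighing pan. Then slide the empty insert, upright, into the return track through its open end until it is fully home against the stop, and let go. Leave the other two inserts in the frame and do not knock over or push away the jar, tin, bottle and tub.

Things in the scene. Friction and masses are not known exactly. Their poses are not given: they have to be found in the camera images.
- walnut_insert_center (a point): The insert bin holding the four walnuts: open white plastic box 120 (x) x 68 (y) x 48 mm high, 0.14 kg. Point: its centre, 24 mm above its underside; z up. Its front is the -x end: inside, a ramp rises at 34 degrees from the floor to the top of the front edge, so tipped front-down by 55 to 65 degrees the walnuts roll out over the front edge. Told from its two like neighbours by the walnuts.
- walnut_insert_grip (a point): Grip fin of the walnut insert: upright, 34 mm long (x), 10 mm thick (y, the way to pinch it), between 58 and 100 mm above the bin's underside, carried by a cross bar flush with the rim. Point: middle of the fin's length, 85 mm above the underside: from the bin's centre point 17 mm along +x (away from the front) and 61 mm up. Same axes as the bin.
- cap_insert_center (a point): Bystander: a white plastic insert bin of the same outside shape as the walnut insert (120 x 68 x 48 mm with an upright grip fin), holding metal jar caps that are stuck in; centre point, 24 mm above its underside.
- pick_insert_center (a point): Bystander: a white plastic insert bin of the same outside shape as the walnut insert (120 x 68 x 48 mm with an upright grip fin), holding wooden picks that are stuck in; centre point, 24 mm above its underside.
- frame: Fixed steel organiser frame, 129 (x) x 225 (y) x 42 mm high, open on top: three cells side by side along y (pitch 74 mm), each 123 x 71 mm inside on a 3 mm base. Each insert stands in its cell with 1.5 mm clearance all round, its rim 9 mm above the walls, its front to the frame's -x side. Origin: centre of the underside.
- pan_floor (a point): Centre of the floor of the round steel weighing pan on the fixed counter scale, 47 mm above the counter. The rim is a circle of 112 mm radius, 45 mm above this point; the flat floor has about 82 mm radius and the wall slopes outward. The scale's body below is 190 x 210 mm, with a low keypad reaching to 143 mm on its -x side.
- track: Fixed steel return track: a covered channel 135 mm long along x, 73 mm wide inside, on a 3 mm base plate. Two inward lips (undersides 57 mm, tops 60 mm above the counter) leave a 47 mm slot, so an insert standing on the base goes in under the lips, its fin standing up through the slot. Open only at the -x end; a stop closes the +x end. Origin: mid-length, underside.
- track_home (a point): Where an insert's centre point is when it is fully home in the return track, its end against the stop: 27 mm above the counter. x points along the track from the open end to the stop, z up. Either end of the insert may lead.
- track_mouth (a point): Middle of the open (-x) end of the lipped channel, 27 mm above the counter, 74.5 mm before track_home along x. Short flared guides and the base plate reach about 13 mm further out.
- walnut1_center (a point): Walnut 1 of 4, loose, about 27 mm across, 15 g, starting in the walnut insert; its centre.
- walnut2_center (a point): Walnut 2 of 4, loose, about 27 mm across, 15 g, starting in the walnut insert; its centre.
- walnut3_center (a point): Walnut 3 of 4, loose, about 27 mm across, 15 g, starting in the walnut insert; its centre.
- walnut4_center (a point): Walnut 4 of 4, loose, about 27 mm across, 15 g, starting in the walnut insert; its centre.
- jar: Bystander, loose: glass jar, 60 mm across, 90 mm high; origin at its underside.
- tin: Bystander, loose: tin can, 60 mm across, 80 mm high; origin at its underside.
- oil: Bystander, loose: green glass bottle, 64 mm across, 200 mm high; origin at its underside.
- tub: Bystander, loose: clear lidded tub, 76 mm across, 70 mm high; origin at its underside.
Not all that is in view belongs to the job. Leave any yellow look-alike of the part that bears walnut_insert_center alone. What is shaped like the track but blue is not meant.

How it is judged:
On the way, in this order (a step that is already met when the one before it is completed fails the run):
1. the walnut insert is lifted clear above the frame, upright (within 0.3 rad), with all four walnuts still in it (z of walnut_insert_center in the frame of frame above 0.07 m and angle between walnut_insert_center's own z axis and vertical below 0.3 rad and distance between each of walnut1_center, walnut2_center, walnut3_center, walnut4_center and walnut_insert_center below 0.075 m), for 0.1 s.
2. the walnut insert is tipped (more than 0.5 rad) over the scale (angle between walnut_insert_center's own z axis and vertical above 0.5 rad and horizontal distance between walnut_insert_center and pan_floor below 0.2 m).
3. all four walnuts are in the weighing pan (horizontal distance between each of walnut1_center, walnut2_center, walnut3_center, walnut4_center and pan_floor below 0.105 m and z of walnut1_center in the frame of pan_floor between 0.005 and 0.045 m and z of walnut2_center in the frame of pan_floor between 0.005 and 0.045 m and z of walnut3_center in the frame of pan_floor between 0.005 and 0.045 m and z of walnut4_center in the frame of pan_floor between 0.005 and 0.045 m), for 0.2 s.
At the end, for the whole second after the job is handed in: All four walnuts lie in the pan (within 105 mm of its centre, below the rim); the walnut insert stands upright, at rest, in the track, within 8 mm of home along it, 6 mm across and in height, 0.1 rad; the other inserts are within 12 mm of their start (all of step 3 and x of walnut_insert_center in the frame of track_home between -0.008 and 0.006 m and y of walnut_insert_center in the frame of track_home between -0.006 and 0.006 m and z of walnut_insert_center in the frame of track_home between -0.006 and 0.006 m and angle between walnut_insert_center's own z axis and vertical below 0.1 rad and angle between the x axis of walnut_insert_center and the x axis of track_home, either way round below 0.1 rad and distance of each of cap_insert_center, pick_insert_center from where it was at the start of the episode below 0.012 m and linear speed of walnut_insert below 0.02 m/s); the robot touches nothing.
It fails at once if another insert is pulled out of its cell (moved more than 30 mm) (distance of any of cap_insert_center, pick_insert_center from where it was at the start of the episode above 0.03 m).
It fails at once if a bystander is pushed more than 40 mm or knocked over (0.5 rad) (distance of any of jar, tin, oil, tub from where it was at the start of the episode above 0.04 m or angle between any of jar, tin, oil, tub's own z axis and vertical above 0.5 rad).
It fails at once if the walnut insert is tipped (more than 0.4 rad) while still down in the frame (angle between walnut_insert_center's own z axis and vertical above 0.4 rad and horizontal distance between walnut_insert_center and frame below 0.1 m and z of walnut_insert_center in the frame of frame below 0.06 m).
It also fails if it takes over 58 s, if anything falls off the work surface, if the arm or the gripper's body presses on something with over 40 N, if the wrist force passes 120 N, or if a joint passes its speed limit or range.

## Working session

There is one attempt and no reset: what is moved stays moved. The work goes in short steps, Python scripts to look and compute and a tool call to move; the robot and the scene stay as the last step left them, time stands still between calls to the robot, and variables do not carry over. Pictures are saved under pics/ and viewed, and the job is handed in when it is done.

Besides the shell and the picture viewer there is one more tool, called after ">>>" in YAML: its name, and indented under it one key for each argument. jog_arm: Moves the arm, as the interface text tells. Its arguments: {"type":"object","properties":{"steps":{"type":"array"},"force":{"type":"number"}},"required":["steps"]}

```bash
ls; mkdir -p pics
python3 - <<'E'
from plant import robot
import cv2
s=robot.read_state();print(s)
for n in("scene","top"):
    c=robot.read_camera(n);cv2.imwrite(f"pics/{n}0.png",c["image"][:,:,::-1]);print(n,c["mtx"],c["D"],c["extrinsics"])
E
```

```text
pics
{'t': 0.0, 'q': array([ 1.20164165e+00,  1.31141585e-01,  1.48928316e+00, -7.67503308e-07,
        1.52298984e+00, -8.54448314e-02]), 'dq': array([-3.55994951e-04, -1.63158919e-05, -6.77733188e-04,  8.03337416e-04,
        6.33929382e-04, -1.01578325e-03]), 'joint_torque': array([-1.47884188e-03, -5.59816790e+01, -4.91767251e+01,  7.65274954e-02,
        3.48521210e-02, -1.01416615e-04]), 'tool_pos': array([0.16775939, 0.57550435, 0.23159699]), 'orientation': array([-4.44099090e-01, -3.10962985e+00,  2.78818293e-03]), 'force': array([-0.13562429,  0.60013983,  0.12009106]), 'wrist_torque': array([ 0.02252289, -0.01366856, -0.02490249]), 'opening': 0.09301489368806083}
scene [[398.6227417    0.         318.59699111]
 [  0.         398.6227417  203.03820801]
 [  0.           0.           1.        ]] [-0.05613147  0.          0.          0.          0.        ] [[ 0.80389057  0.4368331  -0.40365429  1.01359012]
 [ 0.59464354 -0.57589502  0.56102049 -0.65524007]
 [ 0.01260982 -0.6910295  -0.72271656  0.91926275]
 [ 0.          0.          0.          1.        ]]
top [[429.40233988   0.         317.3697947 ]
 [  0.         429.40233988 200.55066561]
 [  0.           0.           1.        ]] [0.01999324 0.         0.         0.         0.        ] [[-0.00902512 -0.99813358  0.06039791  0.4737723 ]
 [-0.99990634  0.00838669 -0.01081564  0.02602179]
 [ 0.01028892 -0.06048986 -0.99811578  1.23510795]
 [ 0.          0.          0.          1.        ]]
```

View pics/scene0.png

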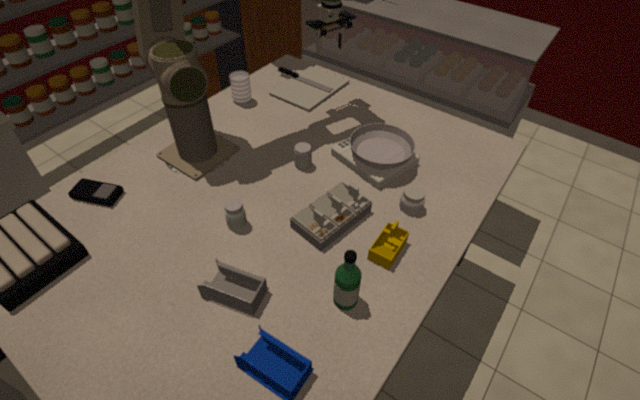

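View pics/top0.png

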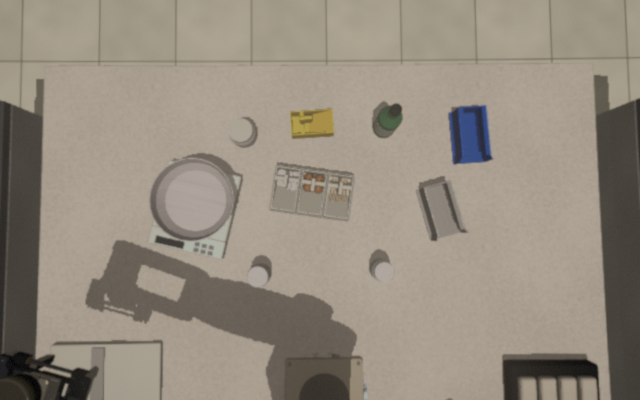

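Run:
```python
import cv2
a=cv2.imread("pics/top0.png");b=cv2.imread("pics/scene0.png")
cv2.imwrite("pics/c1.png",cv2.resize(a[150:235,255:370],None,fx=6.9,fy=6.9,interpolation=2))
cv2.imwrite("pics/c2.png",cv2.resize(b[170:260,270:420],None,fx=5.3,fy=5.3,interpolation=2))
cv2.imwrite("pics/c3.png",cv2.resize(a[165:250,400:480],None,fx=7,fy=7,interpolation=2))
cv2.imwrite("pics/c4.png",cv2.resize(b[250:320,190:280],None,fx=8,fy=8,interpolation=2))
```

```text
(no output)
```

View pics/c1.png

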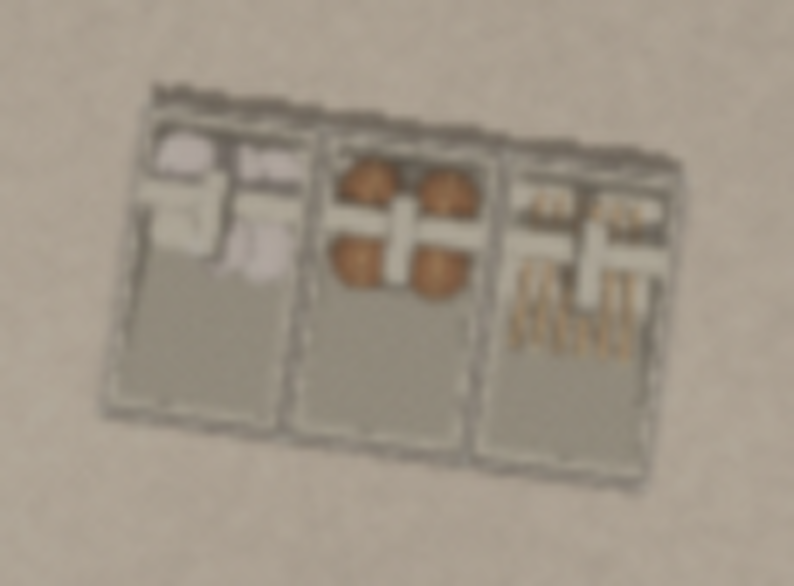

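View pics/c2.png

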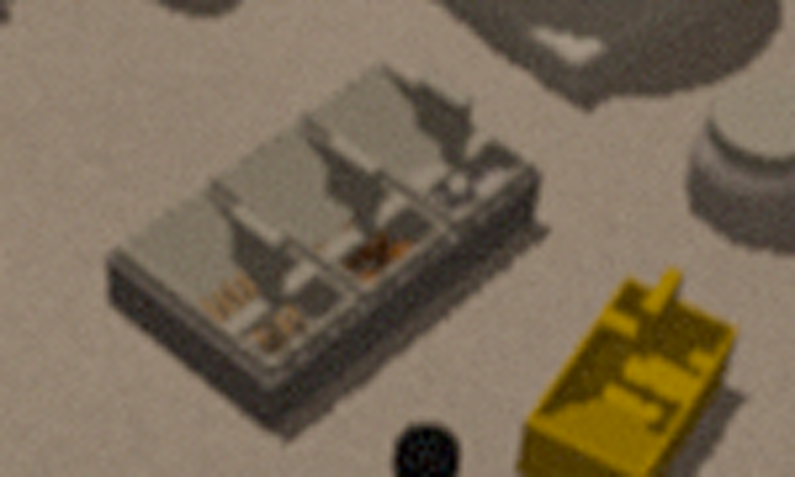

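View pics/c3.png

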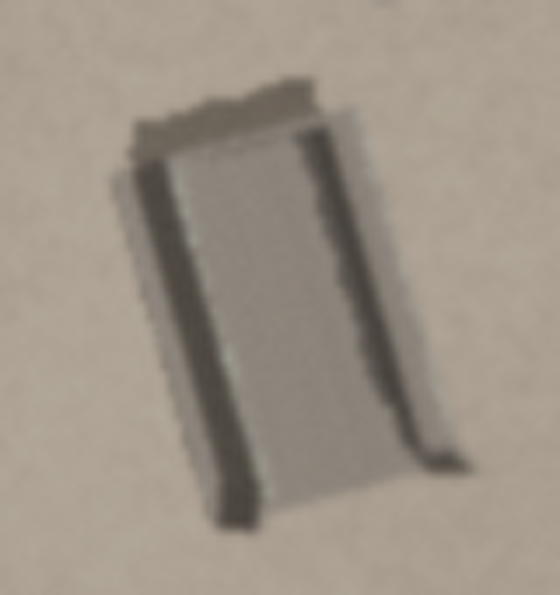

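View pics/c4.png

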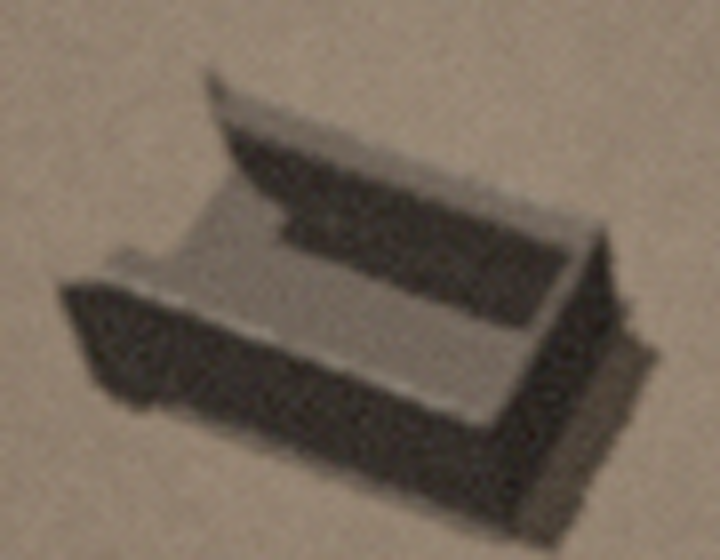

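```bash
cat > h.py <<'E'
import numpy as np,cv2,pickle
from scipy.spatial.transform import Rotation as R
def ray(c,px):
    px=np.asarray(px,float).reshape(-1,1,2)
    n=cv2.undistortPoints(px,c["mtx"],np.array(c["D"])).reshape(-1,2)
    d=np.c_[n,np.ones(len(n))]@c["extrinsics"][:3,:3].T
    return c["extrinsics"][:3,3],d
def onz(c,px,z):
    o,d=ray(c,px); return o+d*((z-o[2])/d[:,2])[:,None]
def proj(c,P):
    T=np.linalg.inv(c["extrinsics"]);rv,_=cv2.Rodrigues(T[:3,:3])
    return cv2.projectPoints(np.asarray(P,float).reshape(-1,1,3),rv,T[:3,3],c["mtx"],np.array(c["D"]))[0].reshape(-1,2)
def grab(robot,n,k=1):
    im=[]
    for _ in range(k):
        c=robot.read_camera(n);im.append(c["image"].astype(float))
    c["image"]=np.mean(im,0);return c
E
python3 - <<'E'
from h import *
from plant import robot
d={n:grab(robot,n,6) for n in("top","scene")}
pickle.dump(d,open("d0.pkl","wb"))
im=d["top"]["image"].astype(np.float32)
lab=cv2.cvtColor(im/255,cv2.COLOR_RGB2Lab)
for i,(s) in enumerate([(lab[...,0],),(lab[...,2],)]):
    s=s[0];o=[]
    for y0,x0 in((150,255),(165,395)):
        w=s[y0:y0+90,x0:x0+115]; w=(w-np.percentile(w,1))/np.ptp(np.percentile(w,[1,99]));o.append(cv2.resize(np.clip(w*255,0,255).astype(np.uint8),None,fx=3.4,fy=3.4))
    cv2.imwrite(f"pics/L{i}.png",np.hstack(o))
E
python3 -c "
import cv2,numpy as np
cv2.imwrite('pics/LL.png',np.vstack([cv2.imread(f'pics/L{i}.png') for i in(0,1)])[:600])"
```

```text
(no output)
```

View pics/LL.png

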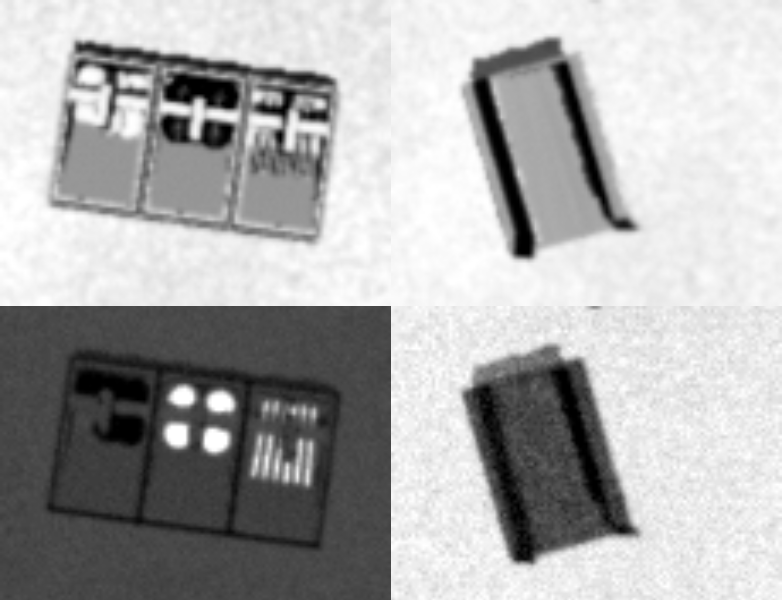

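Run:
```python
from h import *
d=pickle.load(open("d0.pkl","rb"));c=d["top"]
im=cv2.GaussianBlur(c["image"].astype(np.float32),(3,3),0)
lab=cv2.cvtColor(im/255,cv2.COLOR_RGB2Lab);L=lab[...,0];b=lab[...,2]
# frame
roi=b[150:240,255:370]; med=np.median(b[150:240,255:270])
print("bg b",med,"frame wall b",roi.min())
w=roi.copy()
for th in (0.65,0.5):
    m=((roi<med*th)|(roi>med*1.6)).astype(np.uint8)
    m=cv2.morphologyEx(m,cv2.MORPH_CLOSE,np.ones((15,15)))
    n,l,s,_=cv2.connectedComponentsWithStats(m);k=1+np.argmax(s[1:,4])
    pts=np.argwhere(l==k)[:,::-1].astype(np.float32)+[255,150]
    cs,_=cv2.findContours((l==k).astype(np.uint8),0,cv2.CHAIN_APPROX_NONE)
    r=cv2.minAreaRect(cs[0]);bx=cv2.boxPoints(r)+[255,150]
    # grow by half px
    P=onz(c,bx,.042);print(th,bx.round(1).tolist());print(P.round(4)[:,:2].tolist(),np.linalg.norm(P[1]-P[0]),np.linalg.norm(P[2]-P[1]),P.mean(0))
# track edges
def edges(row,x0,x1,ch,sgn):
    g=np.gradient(ch[row,x0:x1])*sgn;i=int(np.argmax(g))
    if 0<i<len(g)-1:
        dd=g[i-1]-2*g[i]+g[i+1];i=i+.5*(g[i-1]-g[i+1])/dd
    return x0+i
for row in range(188,232,6): print(row,L[row,415:470].round(0).astype(int).tolist())
for row in (200,212): print(row,b[row,415:470].round(0).astype(int).tolist())
```

```text
bg b 8.953125 frame wall b 4.921875
0.65 [[275.9, 186.9], [278.4, 169.2], [325.3, 175.7], [322.8, 193.4]]
[[0.585, 0.1282], [0.6345, 0.1212], [0.6153, -0.0096], [0.5658, -0.0022]] 0.050017870512671654 0.13216822569561415 [0.60014201 0.05939115 0.042     ]
0.5 [[303.4, 190.7], [305.1, 173.5], [324.7, 175.5], [322.9, 192.7]]
[[0.5737, 0.0517], [0.6219, 0.0465], [0.616, -0.0079], [0.5678, -0.0026]] 0.04851050918374784 0.05475923760902354 [0.5948449  0.02193926 0.042     ]
188 [67, 65, 62, 55, 46, 39, 37, 37, 42, 51, 55, 56, 56, 55, 55, 55, 55, 55, 56, 56, 56, 56, 55, 55, 55, 56, 55, 52, 46, 39, 33, 31, 35, 43, 51, 55, 57, 60, 64, 66, 67, 67, 66, 66, 66, 67, 67, 67, 67, 67, 67, 67, 66, 66, 67]
194 [66, 62, 58, 55, 50, 42, 34, 32, 33, 38, 49, 56, 58, 57, 56, 56, 56, 56, 56, 56, 56, 56, 56, 56, 55, 55, 55, 55, 55, 52, 45, 37, 33, 31, 36, 44, 51, 55, 57, 60, 63, 65, 66, 66, 67, 67, 67, 67, 67, 67, 67, 67, 67, 67, 67]
200 [67, 67, 64, 60, 57, 54, 48, 39, 33, 32, 34, 41, 50, 55, 56, 56, 56, 56, 56, 56, 56, 56, 56, 56, 56, 56, 55, 55, 55, 55, 55, 52, 46, 38, 33, 32, 38, 47, 53, 55, 57, 61, 65,
[... 813 characters left out ...]
56, 56, 56, 56, 56, 56, 56, 56, 55, 55, 55, 56, 56, 55, 55, 55, 55, 55, 54, 50, 42, 36, 38, 47, 53, 55, 58, 61, 63, 64, 65, 65, 66, 66]
230 [67, 67, 67, 67, 67, 67, 68, 68, 68, 67, 66, 63, 58, 55, 52, 46, 37, 33, 32, 34, 42, 52, 57, 58, 56, 56, 56, 56, 56, 56, 56, 56, 56, 56, 56, 56, 55, 55, 55, 55, 56, 55, 54, 51, 46, 42, 40, 38, 38, 40, 46, 53, 59, 63, 65]
200 [9, 9, 8, 8, 7, 6, 6, 5, 5, 5, 5, 5, 6, 6, 6, 6, 6, 6, 6, 6, 6, 6, 6, 6, 6, 6, 6, 6, 6, 6, 6, 6, 5, 5, 4, 4, 5, 5, 6, 6, 6, 7, 8, 8, 9, 9, 9, 9, 9, 9, 9, 9, 9, 9, 9]
212 [9, 9, 9, 9, 9, 9, 9, 7, 6, 6, 5, 5, 5, 5, 5, 5, 6, 6, 6, 6, 6, 6, 6, 6, 6, 6, 6, 6, 6, 6, 6, 6, 6, 6, 6, 6, 5, 5, 4, 5, 5, 6, 6, 6, 7, 7, 8, 9, 9, 9, 9, 9, 9, 9, 9]
```

Run:
```python
from h import *
d=pickle.load(open("d0.pkl","rb"));c=d["top"]
im=cv2.GaussianBlur(c["image"].astype(np.float32),(3,3),0)
lab=cv2.cvtColor(im/255,cv2.COLOR_RGB2Lab);L=lab[...,0];b=lab[...,2]
for th in(7.2,7.6):
    m=(b[150:240,255:370]<th).astype(np.uint8)
    n,l,s,_=cv2.connectedComponentsWithStats(m,connectivity=8);k=1+np.argmax(s[1:,2]*s[1:,3])
    pts=np.argwhere(l==k)[:,::-1].astype(np.float32)+np.float32([255,150])
    r=cv2.minAreaRect(pts);bx=cv2.boxPoints(r)
    P=onz(c,bx,.042);e=P[1]-P[0]
    print(th,bx.round(1).tolist(),[np.linalg.norm(P[i+1]-P[i]).round(4) for i in(0,1)],P.mean(0).round(4),[np.degrees(np.arctan2(*(P[i+1]-P[i])[1::-1])).round(2) for i in(0,1,2)])
# walnut insert fin top: bright in L along cell centre
sub=L[168:200,302:325].round(0).astype(int)
for i,r in enumerate(sub): print(168+i,r.tolist())
def edge(row,x0,x1,ch,sgn):
    g=np.gradient(ch[row,x0:x1])*sgn;i=int(np.argmax(g))
    if 0<i<len(g)-1: i=i+.5*(g[i-1]-g[i+1])/(g[i-1]-2*g[i]+g[i+1])
    return x0+i
A=[];B=[];C=[]
for row in range(190,222):
    xc=430.3+(row-212)*.30   # approx left edge
    A.append((edge(row,int(xc-4),int(xc+5),L,1),row))
    B.append((edge(row,int(xc+27),int(xc+36),L,1),row)) 
    C.append((edge(row,int(xc+21),int(xc+28),L,1),row))
def fit(E):
    P=onz(c,np.array(E),.060)[:,:2];vx,vy,x,y=cv2.fitLine(P.astype(np.float32),cv2.DIST_HUBER,0,.001,.001).ravel()
    if vx<0:vx,vy=-vx,-vy
    res=np.abs((P-[x,y])@[-vy,vx]);return np.array([x,y]),np.array([vx,vy]),res.mean(),np.degrees(np.arctan2(vy,vx))
fs=[fit(E) for E in(A,B,C)]
for f in fs: print(f)
u=(fs[0][1]+fs[1][1])/2;u/=np.linalg.norm(u);nrm=np.array([-u[1],u[0]])
print("left-right width",(fs[0][0]-fs[1][0])@nrm,"lip",(fs[2][0]-fs[1][0])@nrm)
```

```text
7.2 [[303.29998779296875, 214.39999389648438], [310.20001220703125, 167.60000610351562], [350.1000061035156, 173.5], [343.1000061035156, 220.3000030517578]] [np.float64(0.1323), np.float64(0.1127)] [ 0.5645 -0.0131  0.042 ] [np.float64(-8.83), np.float64(-98.92), np.float64(170.84)]
7.6 [[268.5, 210.39999389648438], [275.1000061035156, 162.1999969482422], [354.79998779296875, 173.10000610351562], [348.20001220703125, 221.3000030517578]] [np.float64(0.1359), np.float64(0.2249)] [0.571  0.0287 0.042 ] [np.float64(-7.89), np.float64(-98.25), np.float64(171.46)]
168 [52, 51, 49, 48, 48, 49, 49, 48, 48, 48, 48, 47, 47, 49, 51, 52, 52, 52, 52, 52, 52, 53, 55]
169 [54, 54, 53, 53, 54, 54, 54, 52, 51, 49, 48, 47, 46, 47, 48, 49, 48, 47, 47, 46, 46, 47, 49]
170 [56, 57, 56, 55, 56, 56, 55, 54, 53, 52, 52, 52, 51, 51, 52, 52, 50, 49, 48, 48, 48, 48, 48]
171 [56, 57, 54, 52, 52, 52, 50, 50, 51, 52, 53, 54, 54, 54, 54, 55, 54, 53, 53, 53, 53, 53, 52]
172 [54, 55, 53, 50, 47, 44, 43, 44, 45, 46, 47, 49, 49, 50, 51, 53, 54, 54, 55, 55, 55, 55, 55]
173 [53, 54, 54, 50, 44, 40, 40, 40, 40, 39, 39, 4
[... 2381 characters left out ...]
7, 57, 57, 57, 57, 57, 57, 57, 57, 57, 57, 57, 57, 57, 57, 57, 57, 57, 57, 56, 56, 57, 56]
199 [57, 57, 57, 57, 57, 57, 57, 57, 57, 57, 57, 57, 57, 57, 57, 57, 57, 57, 57, 56, 56, 56, 55]
(array([ 0.5287592, -0.2902778], dtype=float32), array([0.96667165, 0.25601935], dtype=float32), np.float64(0.00021498977041185197), np.float32(14.833994))
(array([ 0.52890915, -0.37061712], dtype=float32), array([0.9675598, 0.2526421], dtype=float32), np.float64(0.0013591695355024379), np.float32(14.633912))
(array([ 0.54799944, -0.3538033 ], dtype=float32), array([0.96589625, 0.25892934], dtype=float32), np.float64(0.00014917277217247748), np.float32(15.006541))
left-right width 0.07773568 lip 0.011405673
```

Run:
```python
from h import *
d=pickle.load(open("d0.pkl","rb"))
c=d["top"];s=d["scene"]
print("fin",onz(c,[[312.5,184.5],[313.35,178.3],[311.7,190.7]],.103).round(4))
Ls=cv2.cvtColor((s["image"]/255).astype(np.float32),cv2.COLOR_RGB2Lab)[...,0]
w=Ls[252:318,190:275];w=(w-25)/(70-25)
print(np.percentile(Ls[252:318,190:275],[1,50,99]))
w=np.clip((Ls[252:318,190:275]-10)/45*255,0,255).astype(np.uint8)
cv2.imwrite("pics/ts.png",cv2.resize(w,None,fx=9,fy=9,interpolation=cv2.INTER_CUBIC))
Lt=cv2.cvtColor((c["image"]/255).astype(np.float32),cv2.COLOR_RGB2Lab)[...,0]
w=np.clip((Lt[170:245,410:475]-30)/40*255,0,255).astype(np.uint8)
cv2.imwrite("pics/tt.png",cv2.resize(w,None,fx=8,fy=8,interpolation=cv2.INTER_CUBIC))
```

```text
fin [[0.5849 0.0263 0.103 ]
 [0.6014 0.0239 0.103 ]
 [0.5685 0.0285 0.103 ]]
[15.33258057 53.125      56.90307617]
```

View pics/ts.png

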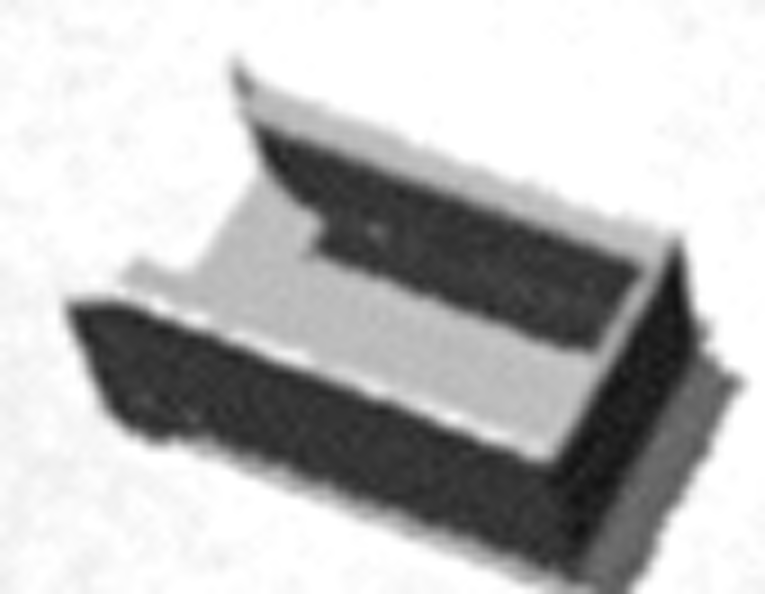

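View pics/tt.png

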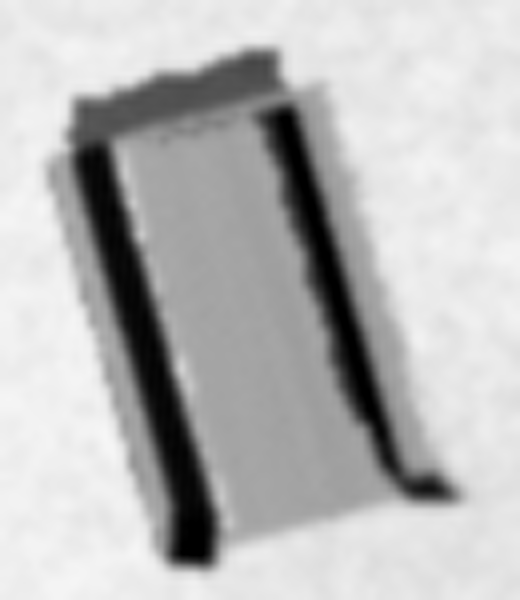

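Run:
```python
from h import *
d=pickle.load(open("d0.pkl","rb"))
c=d["top"];s=d["scene"]
S=lambda p:(np.array(p)+.5)/9-.5+[190,252]
T=lambda p:(np.array(p)+.5)/8-.5+[410,170]
u=np.array([np.cos(np.radians(14.9)),np.sin(np.radians(14.9))]);n=np.array([-u[1],u[0]])
for nm,cam,f,pts,z in [("S near outer",s,S,[(115,303),(545,464)],.06),("S near inner?",s,S,[(115,290),(545,450)],.06),("S far outer",s,S,[(255,83),(672,233)],.06),("S far inner57",s,S,[(262,127),(640,270)],.057),
 ("S stop inner",s,S,[(640,270),(597,350)],.06),("S stop outer",s,S,[(675,240),(548,462)],.06),
 ("T left outer",c,T,[(112,150),(212,510)],.06),("T right inner",c,T,[(292,105),(395,470)],.06),("T right outer",c,T,[(330,90),(432,470)],.06),("T stop top",c,T,[(115,142),(322,88)],.06),("T flange L z0",c,T,[(52,165),(165,555)],.003),("T base front",c,T,[(215,545),(395,492)],.003),("S base front",s,S,[(205,262),(265,180)],.003)]:
    P=onz(cam,f(pts),z)[:,:2];v=P[1]-P[0];a=np.degrees(np.arctan2(v[1],v[0]))
    m=P.mean(0);print(f"{nm:14s} ang {a:7.2f} u {m@u:.4f} n {m@n:.4f}  n each {(P@n).round(4)} u each {(P@u).round(4)}")
```

```text
S near outer   ang   15.39 u 0.4217 n -0.4992  n each [-0.4998 -0.4986] u each [0.3546 0.4888]
S near inner?  ang   15.45 u 0.4196 n -0.4955  n each [-0.4962 -0.4949] u each [0.3523 0.4868]
S far outer    ang   14.96 u 0.4194 n -0.4205  n each [-0.4206 -0.4205] u each [0.3515 0.4873]
S far inner57  ang   14.18 u 0.4217 n -0.4324  n each [-0.4316 -0.4331] u each [0.36   0.4834]
S stop inner   ang  -73.33 u 0.4849 n -0.4484  n each [-0.4347 -0.4621] u each [0.4845 0.4853]
S stop outer   ang  -74.97 u 0.4892 n -0.4600  n each [-0.4222 -0.4978] u each [0.4891 0.4893]
T left outer   ang -165.86 u 0.4213 n -0.4170  n each [-0.4178 -0.4161] u each [0.485  0.3575]
T right inner  ang -165.81 u 0.4187 n -0.4811  n each [-0.4819 -0.4803] u each [0.4835 0.354 ]
T right outer  ang -166.59 u 0.4178 n -0.4942  n each [-0.4959 -0.4925] u each [0.485  0.3506]
T stop top     ang  -75.86 u 0.4869 n -0.4565  n each [-0.4196 -0.4935] u each [0.4874 0.4864]
T flange L z0  ang -165.16 u 0.4139 n -0.4110  n each [-0.411  -0.4109] u each [0.4865 0.3414]
T base front   ang  -74.20 u 0.3406 n -0.4629  n each [-0.4291 -0.4966] u each [0.34   0.3411]
S base front   ang  102.56 u 0.3421 n -0.4351  n each [-0.4512 -0.4191] u each [0.3414 0.3428]
```

```bash
cat >> h.py <<'E'
def pose(s): return np.array(s["tool_pos"]),R.from_rotvec(s["orientation"])
def tool(yaw,tilt=0,flip=1):
    """insert frame yaw deg, front-down tilt deg -> tool rotation; tool z = -insert z"""
    B=R.from_euler('ZY',[yaw,-tilt],degrees=True)
    T=np.array([[flip,0,0],[0,-flip,0],[0,0,-1]],float) # cols: tool x,y,z in insert frame
    return B*R.from_matrix(T)
def delta(s,p,Rt):
    p0,R0=pose(s);return np.r_[R0.inv().apply(np.asarray(p)-p0),(R0.inv()*Rt).as_rotvec()].round(4)
E
python3 - <<'E'
from h import *
from plant import robot
s=robot.read_state();p,r=pose(s);print(r.as_matrix().round(3))
for f in(1,-1):print(f,delta(s,[.586,.0265,.25],tool(-8,0,f)))
E
```

```text
[[-0.96  0.28 -0.  ]
 [ 0.28  0.96  0.  ]
 [ 0.    0.   -1.  ]]
1 [-0.5552 -0.4105 -0.0174 -0.     -0.      2.9974]
-1 [-0.5552 -0.4105 -0.0174  0.     -0.     -0.1442]
```

>>> jog_arm:
  steps:
    - [0.5,-0.033,-0.025,-0.01,0,0,0]
    - [0.5,-0.067,-0.05,-0.015,0,0,0]
    - [0.5,-0.1,-0.075,-0.02,0,0,0]
    - [0.5,-0.135,-0.1,-0.02,0,0,0]
    - [0.5,-0.17,-0.125,-0.02,0,0,0]
  force: 45

```text
t: 1.32
tool_pos: [0.2969, 0.4074, 0.253]
orientation: [0.444, 3.11, 0.001]
force: [1.0, 0.4, 1.2]
opening: 0.0487
```

>>> jog_arm:
  steps:
    - [0.5,-0.033,-0.025,0,0,0,-0.03]
    - [0.5,-0.067,-0.05,0,0,0,-0.06]
    - [0.5,-0.1,-0.075,0,0,0,-0.09]
    - [0.5,-0.135,-0.1,0,0,0,-0.12]
    - [0.5,-0.17,-0.125,0,0,0,-0.144]

```text
t: 1.95
tool_pos: [0.4259, 0.2386, 0.2532]
orientation: [0.218, 3.133, 0.001]
force: [0.9, 0.1, 0.0]
opening: 0.0467
```

Run:
```python
from h import *
from plant import robot
s=robot.read_state();print(s["t"],s["q"].round(2),s["tool_pos"].round(4),s["opening"])
print(delta(s,[.586,.0265,.19],tool(-8,0,-1)))
```

```text
1.95 [ 0.41 -0.19  1.76  0.    1.56 -1.03] [0.4259 0.2386 0.2532] 0.046723752832964024
[-0.1878 -0.188   0.0632  0.001   0.001   0.001 ]
```

>>> jog_arm:
  steps:
    - [0.5,-0.038,-0.038,0,0,0,0]
    - [0.5,-0.076,-0.076,0,0,0,0]
    - [0.5,-0.114,-0.114,0.015,0,0,0]
    - [0.5,-0.152,-0.152,0.035,0,0,0]
    - [0.5,-0.188,-0.188,0.063,0,0,0]

```text
t: 2.58
tool_pos: [0.5879, 0.0248, 0.1907]
orientation: [0.218, 3.13, 0.002]
force: [0.7, 0.2, 1.0]
opening: 0.0463
```

>>> jog_arm:
  steps:
    - [0.5,0,0,0,0,0,0]
    - [0.5,0,0,0,0,0,0]

```text
t: 2.82
tool_pos: [0.5878, 0.0249, 0.1909]
orientation: [0.219, 3.131, 0.002]
force: [-0.0, -0.4, 0.1]
opening: 0.0464
```

Run:
```python
from h import *
from plant import robot
s=robot.read_state();print(s["t"],s["q"].round(2),s["tool_pos"].round(4),s["opening"],s["force"])
print(delta(s,[.586,.0265,.083],tool(-8,0,-1)))
a=robot.read_camera("scene")["image"][140:260,240:400];b=robot.read_camera("top")["image"][130:230,250:380]
cv2.imwrite("pics/g1.png",cv2.resize(a[...,::-1],None,fx=5,fy=5));cv2.imwrite("pics/g1t.png",cv2.resize(b[...,::-1],None,fx=5,fy=5))
```

```text
2.825 [-0.05  0.12  1.58  0.    1.44 -1.48] [0.5878 0.0249 0.1909] 0.04636468194057298 [-0.03988842 -0.3989478   0.10816377]
[ 0.0024  0.0011  0.1079  0.0017  0.0033 -0.    ]
```

View pics/g1.png

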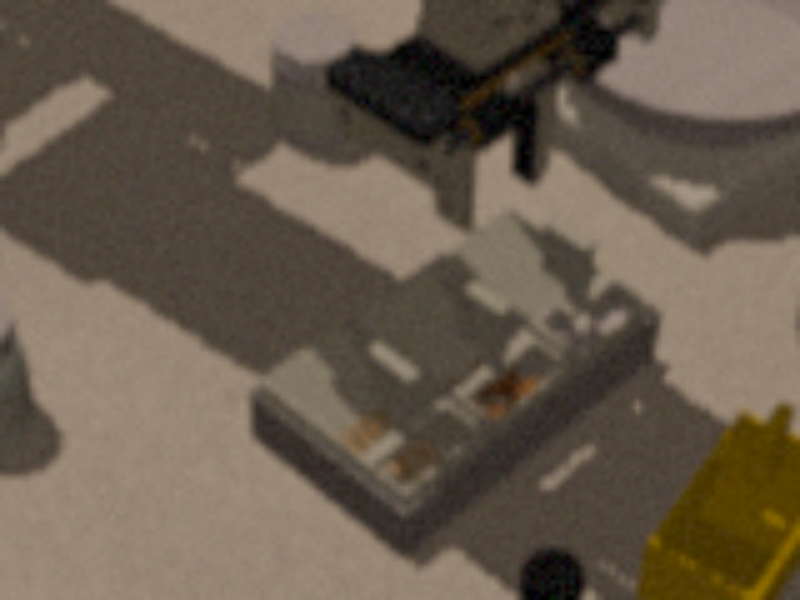

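View pics/g1t.png

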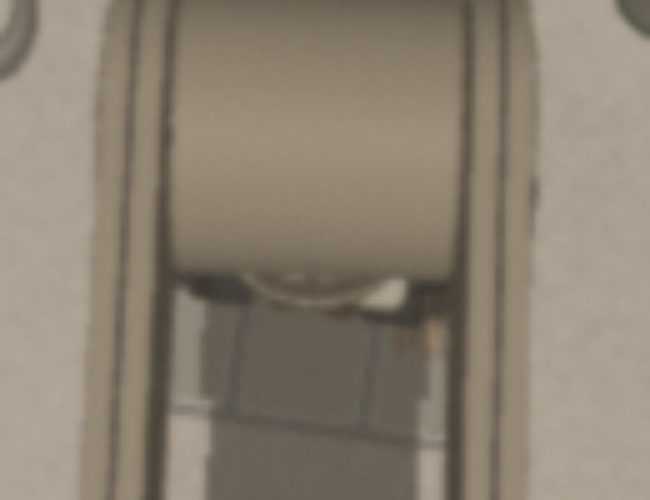

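Run:
```python
from h import *
d=pickle.load(open("d0.pkl","rb"))
B=R.from_euler('z',-8,degrees=True)
tip=np.array([.5878,.0249,.177]);off=B.apply([[0,.029,0],[0,-.029,0],[0,0,0]])
print("tips scene",proj(d["scene"],tip+off).round(1))
f=np.array([.586,.0265,.103]);P=f+B.apply([[.017,0,0],[-.017,0,0],[0.017,0,-.042],[-.017,0,-.042]])
q=proj(d["scene"],P);print("fin scene",q.round(1))
im=d["scene"]["image"][170:250,270:390].astype(np.uint8)[...,::-1];im=cv2.resize(im,None,fx=6.5,fy=6.5,interpolation=2)
for a in q: cv2.circle(im,tuple(int(v) for v in ((a-[270,170]+.5)*6.5-.5)),3,(0,0,255),-1)
cv2.imwrite("pics/fin.png",im)
```

```text
tips scene [[345.  174.3]
 [330.6 184.5]
 [337.9 179.4]]
fin scene [[340.9 200.7]
 [332.2 194.7]
 [340.1 210.7]
 [331.6 204.7]]
```

View pics/fin.png

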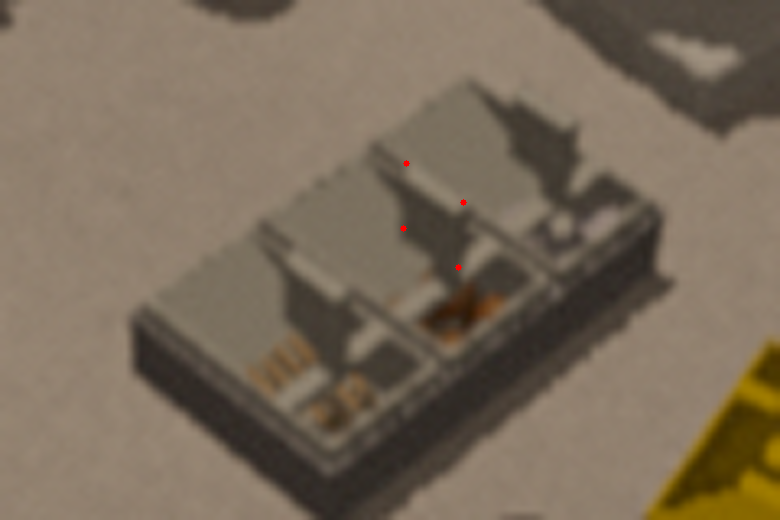

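The scene picture shows the gripper above the walnut cell, with fingertips at about (331,185) and (345,176) in full-image pixels. The red predicted fin corners sit on the middle fin. The candidates in the top view were:
- (285,188): insert with caps
- (312,190): insert with walnuts
- (340,195): insert with picks
- (312,123): yellow look-alike

I chose (312,190), and the crop confirms the four walnuts.

>>> jog_arm:
  steps:
    - [0.5,0.002,0.001,0.03,0.002,0.003,0]
    - [0.5,0.002,0.001,0.06,0.002,0.003,0]
    - [0.5,0.002,0.001,0.085,0.002,0.003,0]
    - [0.5,0.002,0.001,0.108,0.002,0.003,0]
    - [0.5,0.002,0.001,0.108,0.002,0.003,0]

```text
t: 3.55
tool_pos: [0.5854, 0.0285, 0.0831]
orientation: [-0.214, -3.134, 0.0]
force: [-0.3, 0.2, -0.2]
opening: 0.0467
```

>>> jog_arm:
  steps:
    - [1,0,0,0,0,0,0]
    - [1,0,0,0,0,0,0]
    - [1,0,0,0,0,0,0]
    - [1,0,0,0,0,0,0]
    - [1,0,0,0,0,0,0]
  force: 45

```text
t: 4.18
tool_pos: [0.5854, 0.0277, 0.0831]
orientation: [-0.215, -3.134, 0.002]
force: [-1.1, -4.1, -0.5]
opening: 0.0096
```

>>> jog_arm:
  steps:
    - [1,0,0,-0.012,0,0,0]
    - [1,0,0,-0.027,0,0,0]
    - [1,0,0,-0.045,0,0,0]
    - [1,0,0,-0.065,0,0,0]
    - [1,0,0,-0.085,0,0,0]

```text
t: 4.8
tool_pos: [0.5858, 0.0281, 0.1703]
orientation: [0.214, 3.133, -0.002]
force: [-0.0, 0.2, -2.6]
opening: 0.0098
```

>>> jog_arm:
  steps:
    - [1,0,0,-0.025,0,0,0]
    - [1,0,0,-0.05,0,0,0]
    - [1,0,0,-0.07,0,0,0]
    - [1,0,0,-0.07,0,0,0]

```text
t: 5.3
tool_pos: [0.5869, 0.0282, 0.243]
orientation: [0.214, 3.129, -0.001]
force: [0.0, 0.2, -1.4]
opening: 0.0098
```

Run:
```python
from h import *
from plant import robot
s=robot.read_state();print(s["t"],s["q"].round(2),s["tool_pos"].round(4),s["opening"],s["force"])
p,r=pose(s);print(r.as_matrix().round(3))
a=robot.read_camera("scene");a0=a["image"][120:240,240:400]
cv2.imwrite("pics/l1.png",cv2.resize(a0[...,::-1],None,fx=5,fy=5))
# pan circle in top, from first frames
d=pickle.load(open("d0.pkl","rb"));im=d["top"]["image"].astype(np.uint8)
cv2.imwrite("pics/pan.png",cv2.resize(im[140:270,130:260,::-1],None,fx=4.6,fy=4.6))
g=cv2.cvtColor(im,cv2.COLOR_RGB2GRAY)
print(cv2.HoughCircles(g[130:260,130:260],cv2.HOUGH_GRADIENT,2,100,param1=60,param2=20,minRadius=35,maxRadius=50))
```

```text
5.3 [-0.04  0.09  1.52 -0.    1.53 -1.47] [0.5869 0.0282 0.243 ] 0.00979490081409597 [ 0.01244714  0.18908418 -1.44933924]
[[-0.991  0.136  0.005]
 [ 0.136  0.991 -0.001]
 [-0.006 -0.    -1.   ]]
[[[63. 67. 40.]]]
```

View pics/l1.png

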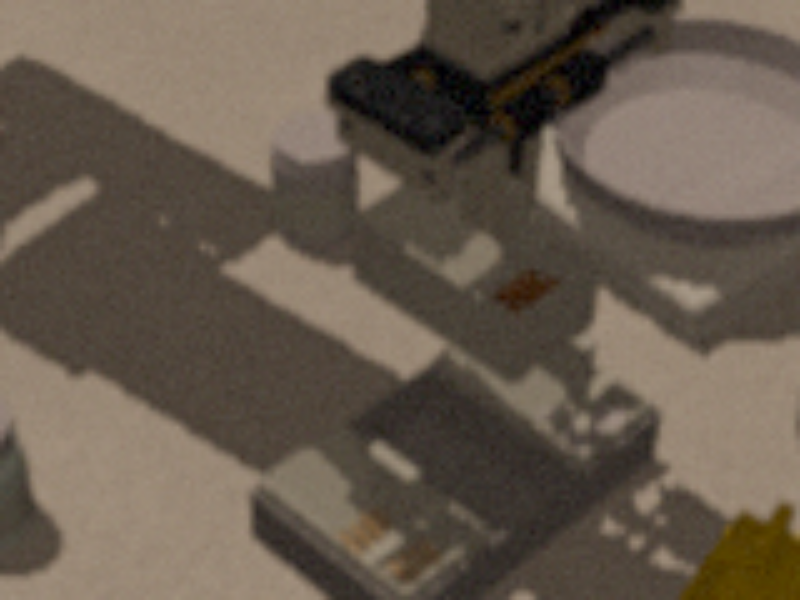

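View pics/pan.png

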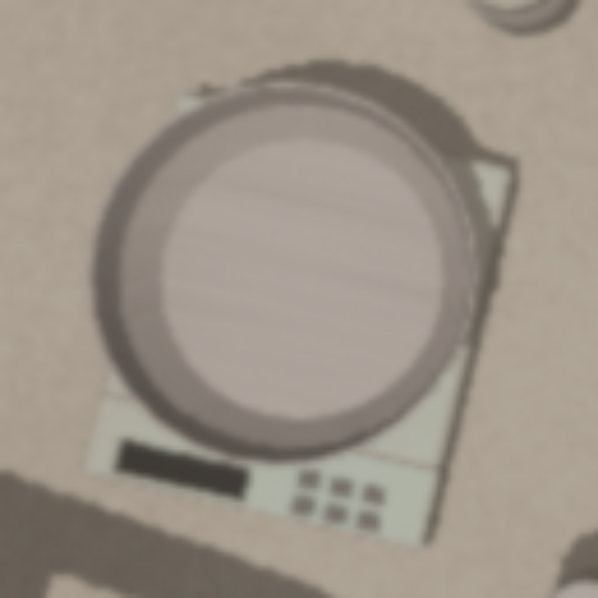

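Run:
```python
from h import *
from plant import robot
d=pickle.load(open("d0.pkl","rb"));c=d["top"]
print(onz(c,[[195.4,199.9]],.047),onz(c,[[191.5,198.5]],.092))
print("jar top",onz(c,[[243,131]],.09),onz(c,[[259,274]],.08))
```

```text
[[0.55029439 0.34975493 0.047     ]] [[0.55120721 0.34781554 0.092     ]]
jar top [[0.7321989  0.21200725 0.09      ]] [[0.34915667 0.17061256 0.08      ]]
```

```bash
cat >> h.py <<'E'
PAN=np.array([.5505,.349]);AZ=32.0
er=np.array([np.cos(np.radians(AZ)),np.sin(np.radians(AZ))])
def tcp_from_edge(tilt,eoff,ez,yaw=AZ):
    B=R.from_euler('ZY',[yaw,-tilt],degrees=True)
    e=np.r_[PAN+er*eoff,ez]
    return e+B.apply([.077,0,.032]),tool(yaw,tilt,-1)   # edge at (-.060,.024), TCP at (.017,.056)
E
python3 - <<'E'
from h import *
from plant import robot
s=robot.read_state()
print("to",delta(s,*tcp_from_edge(0,.025,.175)),tcp_from_edge(0,.025,.175)[0])
E
```

```text
to [ 6.000e-04  3.783e-01  3.380e-02 -1.700e-03  2.500e-03 -6.949e-01] [0.63700091 0.40305176 0.207     ]
```

>>> jog_arm:
  steps:
    - [1,0,0.02,0,0,0,-0.04]
    - [1,0,0.055,0,0,0,-0.11]
    - [1,0,0.095,0,0,0,-0.18]
    - [1,0,0.135,0,0,0,-0.25]
    - [1,0,0.175,0,0,0,-0.32]

```text
t: 5.98
tool_pos: [0.6091, 0.2041, 0.2392]
orientation: [-0.295, 3.127, -0.002]
force: [0.3, -0.3, -2.6]
opening: 0.0097
```

Run:
```python
from h import *
from plant import robot
s=robot.read_state();print(s["tool_pos"])
print("to",delta(s,*tcp_from_edge(0,.025,.175)))
```

```text
[0.60905291 0.20406798 0.23923656]
to [-6.460e-02  1.903e-01  3.200e-02 -1.300e-03 -1.000e-04 -3.705e-01]
```

>>> jog_arm:
  steps:
    - [1,-0.013,0.04,0,0,0,-0.08]
    - [1,-0.026,0.08,0,0,0,-0.16]
    - [1,-0.04,0.118,0,0,0,-0.23]
    - [1,-0.053,0.155,0.01,0,0,-0.3]
    - [1,-0.065,0.19,0.02,0,0,-0.37]

```text
t: 6.6
tool_pos: [0.6362, 0.4054, 0.2167]
orientation: [0.872, -3.016, 0.002]
force: [1.0, -0.2, -2.2]
opening: 0.0099
```

>>> jog_arm:
  steps:
    - [1,0,0,0,0,0,0]
    - [1,0,0,0,0,0,0]

```text
t: 6.85
tool_pos: [0.635, 0.4059, 0.2147]
orientation: [0.873, -3.013, 0.003]
force: [0.9, 0.1, -2.4]
opening: 0.0098
```

Run:
```python
from h import *
from plant import robot
s=robot.read_state();print(s["t"],s["tool_pos"],s["q"].round(2))
for t,e,z in[(0,.025,.175),(6,.025,.175),(12,.025,.172),(18,.025,.168),(24,.025,.164),(30,.025,.160)]:print(t,delta(s,*tcp_from_edge(t,e,z)))
a=robot.read_camera("scene")["image"][60:200,280:460]
cv2.imwrite("pics/p1.png",cv2.resize(a[...,::-1],None,fx=4.2,fy=4.2))
```

```text
6.85 [0.6350247  0.40591766 0.21473612] [ 0.5   0.57  0.98 -0.    1.6  -1.63]
0 [-0.0002 -0.0035  0.0077 -0.0007 -0.0056  0.0054]
6 [ 3.600e-03 -3.500e-03 -1.000e-04 -4.000e-04 -1.103e-01  5.400e-03]
12 [ 8.20e-03 -3.40e-03 -4.50e-03 -1.00e-04 -2.15e-01  5.50e-03]
18 [ 1.360e-02 -3.400e-03 -7.400e-03  2.000e-04 -3.197e-01  5.500e-03]
24 [ 0.0196 -0.0034 -0.0097  0.0005 -0.4244  0.0055]
30 [ 0.0262 -0.0033 -0.0113  0.0008 -0.5292  0.0055]
```

View pics/p1.png

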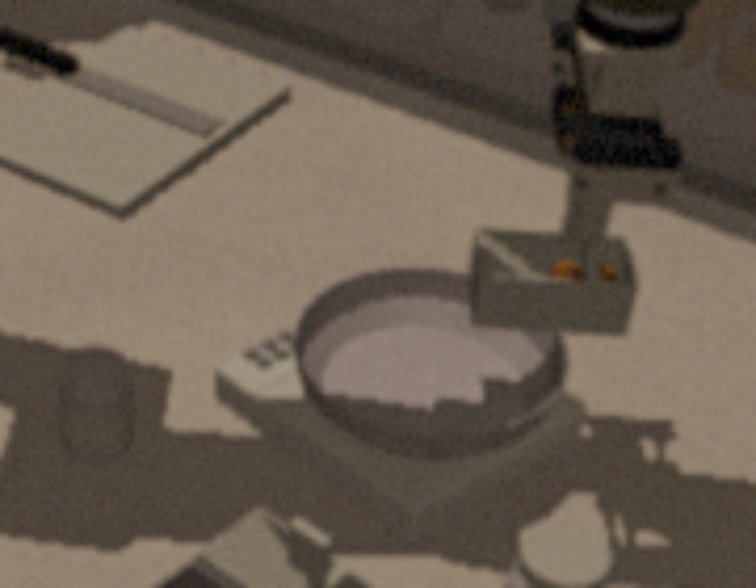

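The insert is upright over the pan with its front at picture (478,260), facing the robot, and the walnuts are still in it. Next I tip it.

>>> jog_arm:
  steps:
    - [1,0.004,-0.003,0,0,-0.11,0.005]
    - [1,0.008,-0.003,-0.004,0,-0.215,0.005]
    - [1,0.014,-0.003,-0.007,0,-0.32,0.005]
    - [1,0.02,-0.003,-0.01,0,-0.425,0.005]
    - [1,0.026,-0.003,-0.011,0,-0.53,0.005]

```text
t: 7.52
tool_pos: [0.6155, 0.3876, 0.2287]
orientation: [-0.72, 2.523, 0.196]
force: [-0.7, 0.6, -2.4]
opening: 0.0097
```

Run:
```python
from h import *
from plant import robot
s=robot.read_state();print(s["t"],s["tool_pos"],s["q"].round(2))
for t,e,z in[(30,.025,.16),(36,.025,.155),(41,.025,.145),(46,.025,.135),(51,.025,.127),(56,.025,.12),(61,.025,.115)]:print(t,delta(s,*tcp_from_edge(t,e,z)))
```

```text
7.525 [0.61554547 0.38760394 0.22870182] [ 0.47  0.01  1.71  0.06  0.89 -1.68]
30 [ 0.0012  0.0017  0.0022 -0.0011  0.0077 -0.002 ]
36 [ 0.0074  0.0017 -0.0014 -0.0012 -0.097  -0.0019]
41 [ 0.0162  0.0017  0.0009 -0.0013 -0.1842 -0.0019]
46 [ 0.0255  0.0017  0.0037 -0.0013 -0.2715 -0.0018]
51 [ 0.0343  0.0017  0.005  -0.0014 -0.3588 -0.0018]
56 [ 0.0431  0.0017  0.006  -0.0015 -0.446  -0.0017]
61 [ 0.0512  0.0016  0.0057 -0.0016 -0.5333 -0.0016]
```

>>> jog_arm:
  steps:
    - [1,0.007,0.002,-0.001,0,-0.1,-0.002]
    - [1,0.016,0.002,0.001,0,-0.184,-0.002]
    - [1,0.025,0.002,0.003,0,-0.27,-0.002]
    - [1,0.034,0.002,0.005,0,-0.36,-0.002]
    - [1,0.043,0.002,0.006,0,-0.445,-0.002]

```text
t: 8.15
tool_pos: [0.5855, 0.3698, 0.2023]
orientation: [-0.599, 2.095, 0.316]
force: [0.3, 1.8, -1.7]
opening: 0.0094
```

>>> jog_arm:
  steps:
    - [1,0.008,0,0,0,-0.08,0]
    - [1,0.008,0,0,0,-0.08,0]
    - [1,0.008,0,0,0,-0.08,0]
    - [1,0.008,0,0,0,-0.08,0]

```text
t: 8.65
tool_pos: [0.5813, 0.3668, 0.1971]
orientation: [-0.576, 2.019, 0.333]
force: [1.2, -0.4, -2.0]
opening: 0.0099
```

Run:
```python
from h import *
from plant import robot
s=robot.read_state();print(s["t"],s["tool_pos"],s["q"].round(2),s["opening"],s["force"])
p,r=pose(s);print("tilt",np.degrees(np.arccos(-r.as_matrix()[2,2])))
a=robot.read_camera("scene")["image"][60:200,280:460]
cv2.imwrite("pics/p2.png",cv2.resize(a[...,::-1],None,fx=4.2,fy=4.2))
a=robot.read_camera("top")["image"][140:270,110:270]
cv2.imwrite("pics/p2t.png",cv2.resize(a[...,::-1],None,fx=4.5,fy=4.5))
```

```text
8.65 [0.58133962 0.36682365 0.19706905] [ 0.43 -0.29  2.31  1.03  0.12 -2.66] 0.009885003635561286 [ 1.17712139 -0.44958698 -2.02538385]
tilt 60.67463946118607
```

View pics/p2.png

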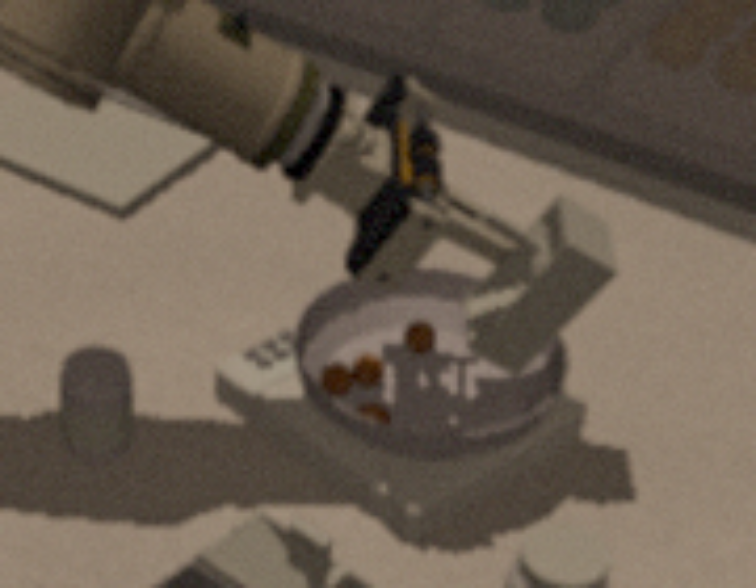

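View pics/p2t.png

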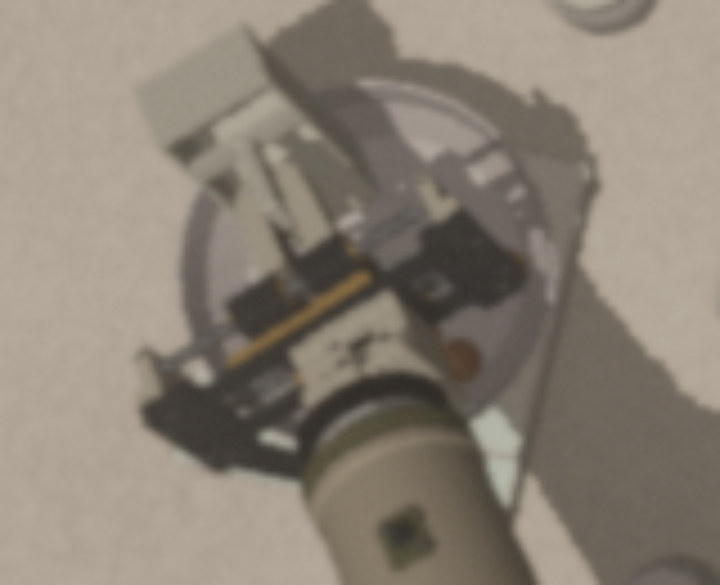

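All four walnuts lie in the pan, at picture (338,380), (369,370), (420,336) and (375,412). However joint 6 is at its range end (-2.66) with joint 5 near zero, so I back out in small steps.

>>> jog_arm:
  steps:
    - [1,0,0,-0.002,0,0.03,0.05]
    - [1,0,0,-0.004,0,0.08,0.08]

```text
t: 9.0
tool_pos: [0.5784, 0.3672, 0.1993]
orientation: [-0.528, 2.106, 0.365]
force: [-0.2, 0.5, -2.1]
opening: 0.0099
```

Run:
```python
from h import *
from plant import robot
s=robot.read_state();print(s["t"],s["tool_pos"],s["q"].round(3),s["dq"].round(2))
p,r=pose(s);print("tilt",np.degrees(np.arccos(-r.as_matrix()[2,2])))
```

```text
9.0 [0.57835337 0.3671661  0.19934585] [ 0.435 -0.297  2.27   0.537  0.208 -2.098] [ 0.   -0.04 -0.22 -1.95  0.48  2.19]
tilt 56.90878297600419
```

Run:
```python
from h import *
from plant import robot
s=robot.read_state()
for t,e,z in[(52,.02,.13),(45,.02,.14),(38,.02,.15),(30,.02,.16),(22,.02,.17)]:print(t,delta(s,*tcp_from_edge(t,e,z,30)))
```

```text
52 [-0.0142 -0.0005  0.0015  0.0332  0.0846 -0.0475]
45 [-2.500e-02 -1.000e-04  5.900e-03  3.610e-02  2.067e-01 -4.550e-02]
38 [-3.470e-02  3.000e-04  1.050e-02  3.900e-02  3.288e-01 -4.330e-02]
30 [-0.043   0.0005  0.0167  0.0421  0.4684 -0.0406]
22 [-4.97e-02  6.00e-04  2.27e-02  4.51e-02  6.08e-01 -3.79e-02]
```

>>> jog_arm:
  steps:
    - [1,-0.012,0,0,0,0.09,0]
    - [1,-0.025,0,0.004,0.01,0.2,0]
    - [1,-0.035,0,0.008,0.02,0.32,0]
    - [1,-0.043,0,0.014,0.03,0.45,0]
    - [1,-0.05,0,0.02,0.04,0.59,-0.02]

```text
t: 9.62
tool_pos: [0.6184, 0.3871, 0.2322]
orientation: [-0.694, 2.665, 0.158]
force: [-0.2, 0.8, -0.4]
opening: 0.0098
```

Run:
```python
from h import *
from plant import robot
s=robot.read_state();print(s["t"],s["tool_pos"],s["q"].round(3))
for t,e,z in[(22,.02,.18),(14,.02,.2),(7,.02,.22),(0,.02,.24)]:print(t,delta(s,*tcp_from_edge(t,e,z,30)))
```

```text
9.625 [0.61835782 0.38710057 0.23216322] [ 0.476  0.113  1.56   0.03   1.07  -1.613]
22 [-0.0039  0.0017 -0.0052  0.0076  0.0157 -0.0153]
14 [-0.0152  0.002  -0.0126  0.0087  0.1553 -0.0148]
7 [-0.0248  0.0022 -0.021   0.0096  0.2775 -0.0143]
0 [-0.0331  0.0024 -0.0292  0.0105  0.3997 -0.0137]
```

>>> jog_arm:
  steps:
    - [1,-0.008,0.002,-0.01,0.005,0.08,-0.01]
    - [1,-0.018,0.002,-0.017,0.01,0.19,-0.014]
    - [1,-0.027,0.002,-0.025,0.01,0.3,-0.014]
    - [1,-0.033,0.002,-0.03,0.01,0.4,-0.014]
    - [1,-0.033,0.002,-0.03,0.01,0.4,-0.014]

```text
t: 10.25
tool_pos: [0.6355, 0.3976, 0.2706]
orientation: [0.812, -3.033, 0.002]
force: [0.2, -0.3, -1.5]
opening: 0.0099
```

Run:
```python
from h import *
from plant import robot
s=robot.read_state();print(s["t"],s["tool_pos"],s["q"].round(3))
for n,w in(("scene",(60,200,280,460)),("top",(140,260,110,270))):
    a=robot.read_camera(n)["image"][w[0]:w[1],w[2]:w[3]]
    cv2.imwrite(f"pics/p3{n}.png",cv2.resize(a[...,::-1],None,fx=4.2,fy=4.2))
# pre-mouth pose: track yaw 14.8, u,n
th=np.radians(14.8);u=np.array([np.cos(th),np.sin(th)]);n=np.array([-u[1],u[0]])
th0=np.radians(14.9);u0=np.array([np.cos(th0),np.sin(th0)]);n0=np.array([-u0[1],u0[0]])
home=u0*.425-n0*.458
print("home",home)
pre=home-u*(.1345+.025)+u*.017
print("pre tcp",pre,np.hypot(*pre),delta(s,np.r_[pre,.26],tool(14.8,0,-1)))
```

```text
10.25 [0.63553351 0.39756534 0.27062354] [ 4.910e-01  5.460e-01  9.130e-01 -1.000e-03  1.685e+00 -1.603e+00]
home [ 0.52847665 -0.33331881]
pre tcp [ 0.39070432 -0.36971983] 0.5379057694171696 [ 0.5956 -0.5422  0.0121 -0.0009 -0.0018  0.2651]
```

View pics/p3scene.png

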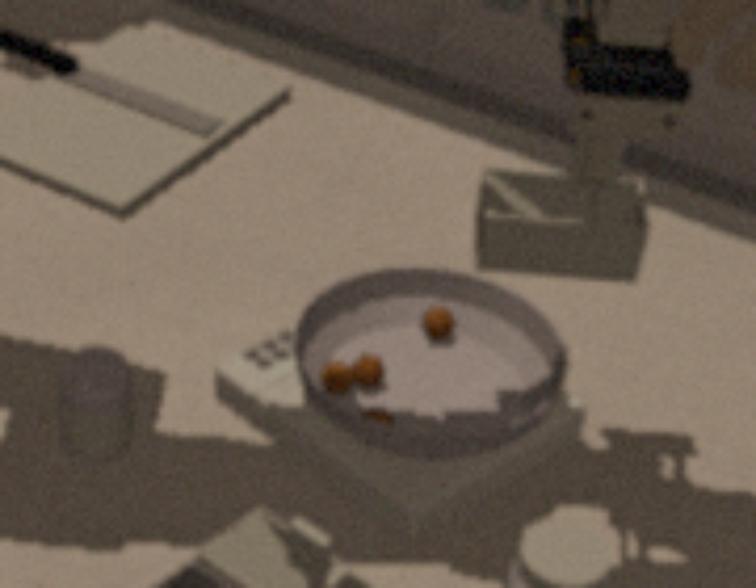

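View pics/p3top.png

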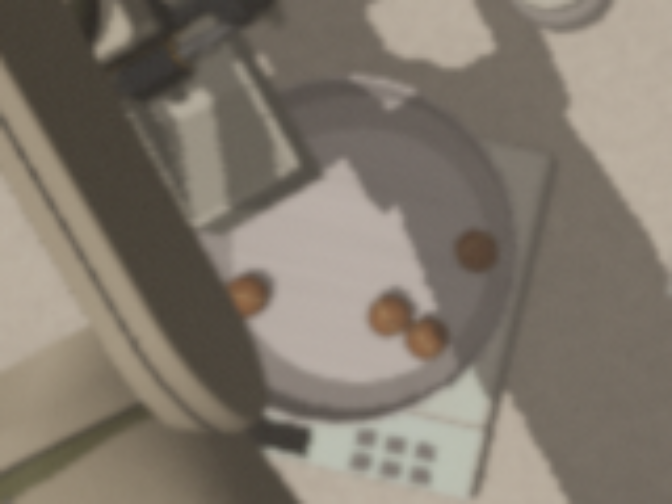

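>>> jog_arm:
  steps:
    - [1,0.02,-0.018,0,0,0,0.01]
    - [1,0.055,-0.05,0,0,0,0.03]
    - [1,0.092,-0.084,0,0,0,0.05]
    - [1,0.13,-0.118,0,0,0,0.07]
    - [1,0.167,-0.152,0,0,0,0.09]

```text
t: 10.98
tool_pos: [0.5643, 0.1805, 0.2725]
orientation: [-0.674, 3.063, -0.001]
force: [0.4, 0.3, -0.4]
opening: 0.0096
```

Run:
```python
from h import *
from plant import robot
s=robot.read_state();print(s["t"],s["tool_pos"],s["q"].round(3))
print(delta(s,[.3907,-.3697,.26],tool(14.8,0,-1)))
```

```text
10.975 [0.56426908 0.1804529  0.27251913] [ 0.223  0.092  1.458 -0.     1.587 -1.781]
[ 0.3886 -0.4264  0.0113 -0.0011  0.0049  0.175 ]
```

>>> jog_arm:
  steps:
    - [1,0.03,-0.033,0,0,0,0.16]
    - [1,0.06,-0.066,0,0,0,0.32]
    - [1,0.09,-0.1,0,0,0,0.48]
    - [1,0.12,-0.132,0,0,0,0.64]
    - [1,0.15,-0.165,0,0,0,0.8]

```text
t: 11.6
tool_pos: [0.4959, -0.0335, 0.2724]
orientation: [0.579, 3.079, 0.002]
force: [0.3, -0.2, -1.3]
opening: 0.01
```

```bash
cat >> h.py <<'E'
th0=np.radians(14.9);u0=np.array([np.cos(th0),np.sin(th0)]);n0=np.array([-u0[1],u0[0]])
def ttcp(du,dn,z,YAW=14.8):
    "insert centre du before home; insert reversed"
    u=np.array([np.cos(np.radians(YAW)),np.sin(np.radians(YAW))])
    p=u0*.425+n0*(-.458+dn)-u*du-u*.017
    return np.r_[p,z],tool(YAW+180,0,-1)
E
python3 - <<'E'
from h import *
from plant import robot
s=robot.read_state();print(s["t"],s["tool_pos"],s["q"].round(3))
print(ttcp(.17,0,.26)[0],delta(s,*ttcp(.17,0,.26)))
E
```

```text
11.6 [ 0.49590192 -0.03352796  0.27236177] [-1.710e-01 -1.740e-01  1.716e+00  1.000e-03  1.590e+00 -1.370e+00]
[ 0.34768068 -0.38108716  0.26      ] [ 1.1900e-02 -3.7770e-01  1.1200e-02  1.2000e-02  1.0000e-04  2.5114e+00]
```

>>> jog_arm:
  steps:
    - [1,0,-0.025,0,0,0,0.17]
    - [1,0.002,-0.05,0,0,0,0.34]
    - [1,0.003,-0.075,0,0,0,0.51]
    - [1,0.004,-0.1,0,0,0,0.68]
    - [1,0.005,-0.13,0,0,0,0.85]

```text
t: 12.22
tool_pos: [0.4428, -0.1532, 0.272]
orientation: [1.802, 2.559, 0.008]
force: [-1.2, -0.7, -1.6]
opening: 0.01
```

Run:
```python
from h import *
from plant import robot
s=robot.read_state();print(s["t"],s["tool_pos"],s["q"].round(3))
print(delta(s,*ttcp(.17,0,.26)))
```

```text
12.225 [ 0.44281025 -0.15315942  0.27202301] [-0.445 -0.258  1.789  0.003  1.598 -0.789]
[-0.1825 -0.1665  0.0114  0.0139 -0.004   1.6562]
```

>>> jog_arm:
  steps:
    - [1,-0.03,-0.027,0,0,0,0.17]
    - [1,-0.06,-0.054,0,0,0,0.34]
    - [1,-0.09,-0.08,0,0,0,0.51]
    - [1,-0.12,-0.11,0,0,0,0.68]
    - [1,-0.15,-0.137,0,0,0,0.85]

```text
t: 12.85
tool_pos: [0.3629, -0.3412, 0.2719]
orientation: [2.7, 1.58, 0.016]
force: [1.0, -0.1, -1.0]
opening: 0.0097
```

Run:
```python
from h import *
from plant import robot
s=robot.read_state();print(s["t"],s["tool_pos"],s["q"].round(3))
print(delta(s,*ttcp(.17,0,.16)))
```

```text
12.85 [ 0.36294984 -0.34117963  0.27186097] [-0.863 -0.177  1.72   0.008  1.584 -0.351]
[-0.0425  0.0044  0.1119  0.0144 -0.0085  0.8005]
```

>>> jog_arm:
  steps:
    - [1,-0.008,0,0.01,0,0,0.17]
    - [1,-0.017,0,0.03,0.005,0,0.34]
    - [1,-0.025,0.001,0.06,0.01,-0.005,0.51]
    - [1,-0.034,0.003,0.085,0.014,-0.008,0.68]
    - [1,-0.042,0.004,0.112,0.014,-0.008,0.8]

```text
t: 13.48
tool_pos: [0.347, -0.3803, 0.1596]
orientation: [3.112, 0.398, 0.004]
force: [0.5, 0.4, -1.1]
opening: 0.0096
```

>>> jog_arm:
  steps:
    - [1,0,0,0,0,0,0]
    - [1,0,0,0,0,0,0]

```text
t: 13.72
tool_pos: [0.3469, -0.3801, 0.161]
orientation: [3.109, 0.401, 0.006]
force: [0.3, -0.0, -1.3]
opening: 0.0098
```

Run:
```python
from h import *
from plant import robot
s=robot.read_state();print(s["t"],s["tool_pos"],s["q"].round(3),s["force"])
p,r=pose(s);print(r.as_matrix().round(4),np.degrees(np.arctan2(r.as_matrix()[1,0],r.as_matrix()[0,0])))
print(delta(s,*ttcp(.17,0,.086)))
c=grab(robot,"scene",2);a=c["image"].astype(np.uint8)[200:340,150:310]
cv2.imwrite("pics/m1.png",cv2.resize(a[...,::-1],None,fx=4.2,fy=4.2))
a=robot.read_camera("top")["image"][150:270,390:510]
cv2.imwrite("pics/m1t.png",cv2.resize(a[...,::-1],None,fx=4.8,fy=4.8))
```

```text
13.725 [ 0.346933   -0.38006472  0.16103117] [-0.931 -0.063  1.819 -0.     1.379  0.383] [ 0.26036302 -0.01274986 -1.27355947]
[[ 0.9672  0.254   0.0044]
 [ 0.254  -0.9672 -0.006 ]
 [ 0.0028  0.0069 -1.    ]] 14.713655249323596
[ 0.0003  0.0007  0.075   0.0069 -0.0028 -0.0015]
```

View pics/m1.png

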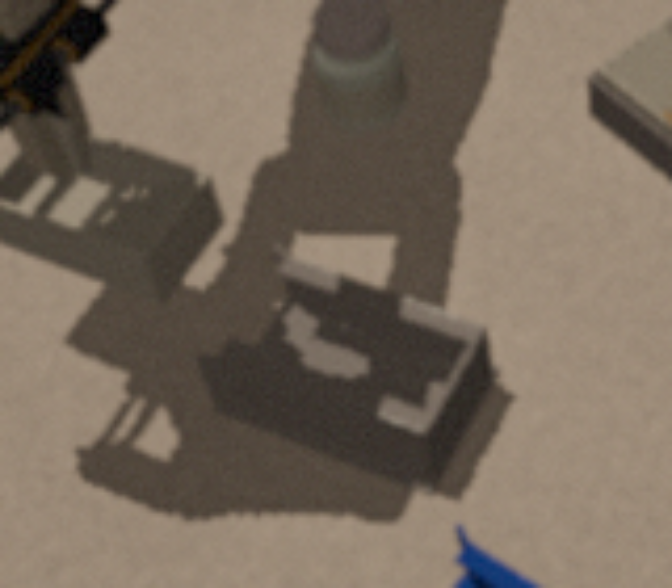

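View pics/m1t.png

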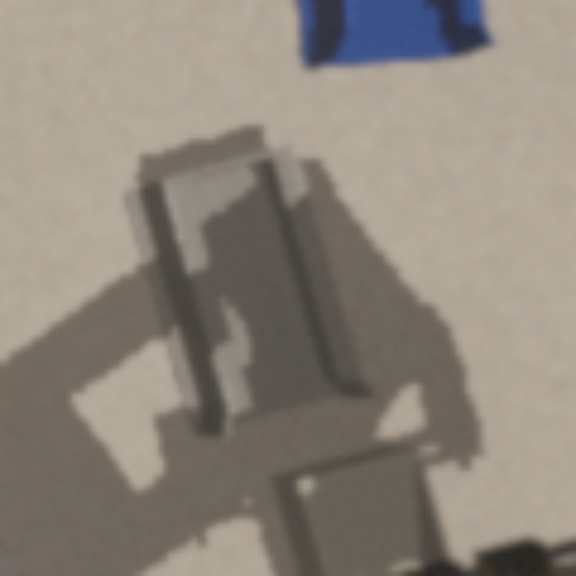

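>>> jog_arm:
  steps:
    - [1,0,0.001,0.02,0.007,-0.003,0]
    - [1,0,0.001,0.04,0.007,-0.003,0]
    - [1,0,0.001,0.06,0.007,-0.003,0]
    - [1,0,0.001,0.075,0.007,-0.003,0]
    - [1,0,0.001,0.075,0.007,-0.003,0]

```text
t: 14.5
tool_pos: [0.3474, -0.381, 0.0845]
orientation: [-3.113, -0.401, 0.003]
force: [-0.2, 0.4, -0.9]
opening: 0.0097
```

Run:
```python
from h import *
from plant import robot
s=robot.read_state();print(s["t"],s["tool_pos"],s["q"].round(3),s["force"])
p,r=pose(s)
# front corners (rim), insert axes: x_ins=-tool x, y_ins=tool y , z=-tool z
def ins(x,y,zz): # relative to TCP: insert coords from centre
    return p+r.apply([-(x-.017),y,-(zz-.056)])
C=np.array([ins(-.06,-.034,.024),ins(-.06,.034,.024),ins(-.06,-.034,-.024),ins(-.06,.034,-.024)])
pickle.dump((p,r.as_rotvec(),C),open("m2.pkl","wb"))
for n,w,f in(("scene",(220,330,150,300),5),("top",(165,275,400,510),5)):
    c=grab(robot,n,4);q=proj(c,C);print(n,q.round(1).tolist())
    im=cv2.resize(c["image"].astype(np.uint8)[w[0]:w[1],w[2]:w[3],::-1],None,fx=f,fy=f,interpolation=2)
    cv2.imwrite(f"pics/m2{n}.png",np.clip(im.astype(float)*1.5,0,255))
    for a in q: cv2.circle(im,tuple(int(v) for v in ((a-[w[2],w[0]]+.5)*f-.5)),2,(0,0,255),-1)
    cv2.imwrite(f"pics/m2{n}d.png",np.clip(im.astype(float)*1.5,0,255))
    pickle.dump(c,open(f"m2{n}.pkl","wb"))
```

```text
14.5 [ 0.34744492 -0.381023    0.08449243] [-0.931  0.031  1.873 -0.     1.241  0.384] [-0.1742929   0.37465178 -0.88041434]
scene [[205.8, 259.0], [191.3, 279.2], [209.3, 269.3], [195.4, 289.1]]
top [[442.3, 247.6], [466.1, 241.0], [437.2, 246.8], [460.1, 240.5]][ WARN:0@6.497] global loadsave.cpp:1063 imwrite_ Unsupported depth image for selected encoder is fallbacked to CV_8U.
```

View pics/m2scened.png

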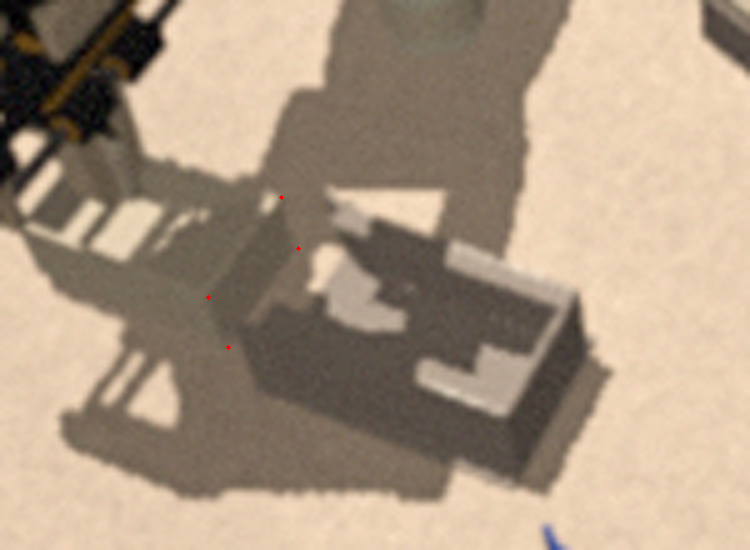

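View pics/m2topd.png

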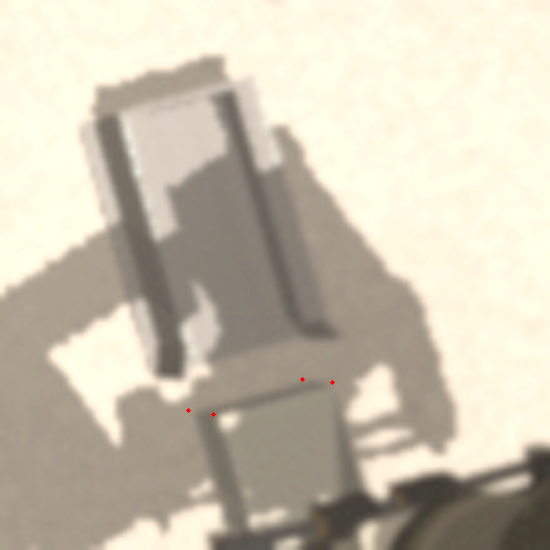

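Both views match the robot's prediction within about 1 px: rim corners at scene (205.8,259) and (191.3,279), and top (442,248) and (466,241). Next I slide it in, watching the force.

>>> jog_arm:
  steps:
    - [1,0.01,0,-0.001,0,0,0]
    - [1,0.02,0,-0.001,0,0,0]
    - [1,0.03,0,-0.001,0,0,0]
    - [1,0.038,0,-0.001,0,0,0]
    - [1,0.045,0,-0.001,0,0,0]

```text
t: 15.52
tool_pos: [0.3926, -0.3708, 0.0881]
orientation: [3.115, 0.401, 0.001]
force: [0.1, -0.1, -1.4]
opening: 0.01
```

Run:
```python
from h import *
from plant import robot
s=robot.read_state();print(s["t"],s["tool_pos"],s["force"],s["wrist_torque"].round(2))
p,r=pose(s);m=r.as_matrix();print(np.degrees(np.arctan2(m[1,0],m[0,0])),"n",p[:2]@n0,"u",p[:2]@u0, "du", .425-.017-p[:2]@u0)
for n,w,f in(("scene",(220,330,150,300),5),("top",(165,275,400,510),5)):
    c=grab(robot,n,3)
    im=cv2.resize(c["image"].astype(np.uint8)[w[0]:w[1],w[2]:w[3],::-1],None,fx=f,fy=f,interpolation=2)
    cv2.imwrite(f"pics/m3{n}.png",np.clip(im.astype(float)*1.5,0,255).astype(np.uint8))
```

```text
15.525 [ 0.39262597 -0.37083645  0.08805257] [ 0.05533602 -0.08942822 -1.39676707] [-0.03  0.2  -0.  ]
14.687257307695898 n -0.45932448653811414 u 0.2840701329298478 du 0.12392986707015219
```

View pics/m3scene.png

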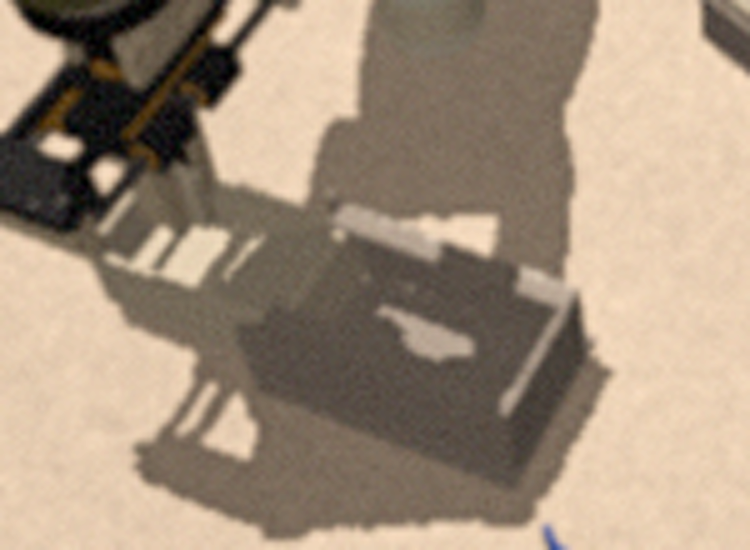

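View pics/m3top.png

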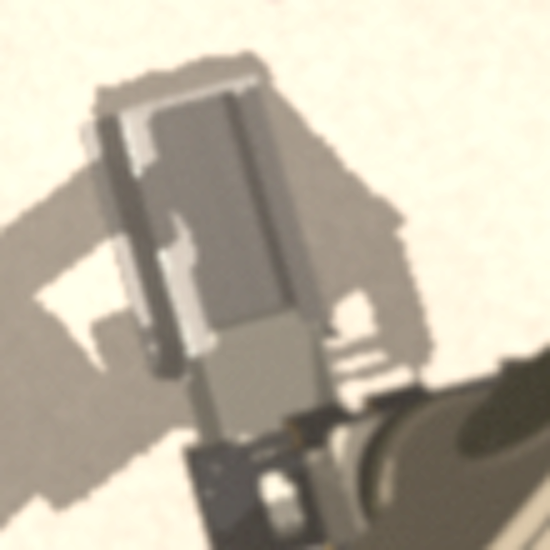

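>>> jog_arm:
  steps:
    - [1,0,-0.001,0.002,0,0,0.001]
    - [1,0.004,-0.001,0.003,0,0,0.001]
    - [1,0.008,-0.001,0.003,0,0,0.001]
    - [1,0.012,-0.001,0.003,0,0,0.001]

```text
t: 16.32
tool_pos: [0.4035, -0.3671, 0.0851]
orientation: [3.115, 0.399, 0.001]
force: [0.0, 0.0, -1.7]
opening: 0.0092
```

```bash
cat > st.py <<'E'
from h import *
from plant import robot
s=robot.read_state();print(s["t"],s["tool_pos"].round(4),s["force"].round(1),s["wrist_torque"].round(2),s["opening"])
p,r=pose(s);m=r.as_matrix();f=s["force"];print("yaw",np.degrees(np.arctan2(m[1,0],m[0,0])).round(2),"tiltx,y",m[2,:2].round(4),"n",(p[:2]@n0).round(4),"du", (.425-.017-p[:2]@u0).round(4),"Fu",(f[:2]@u0).round(1),"Fn",(f[:2]@n0).round(1))
E
python3 st.py
```

```text
16.325 [ 0.4035 -0.3671  0.0851] [ 0.   0.  -1.7] [-0.06  0.21 -0.04] 0.009209442428088918
yaw 14.6 tiltx,y [0.0003 0.0014] n -0.4585 du 0.1125 Fu 0.0 Fn -0.0
```

No contact; about 22 mm inside. I continue.

>>> jog_arm:
  steps:
    - [1,0.006,0,0,0,0,0]
    - [1,0.012,0,0,0,0,0]
    - [1,0.018,0,0,0,0,0]
    - [1,0.024,0,0,0,0,0]

```text
t: 16.82
tool_pos: [0.4271, -0.3609, 0.0851]
orientation: [3.115, 0.399, 0.001]
force: [-0.7, 0.5, -1.8]
opening: 0.0095
```

```bash
python3 st.py
```

```text
16.825 [ 0.4271 -0.3609  0.0851] [-0.7  0.5 -1.8] [0.01 0.14 0.04] 0.009494054171120559
yaw 14.61 tiltx,y [0.0003 0.0014] n -0.4586 du 0.088 Fu -0.5 Fn 0.7
```

>>> jog_arm:
  steps:
    - [1,0.008,0,0,0,0,0]
    - [1,0.016,0,0,0,0,0]
    - [1,0.024,0,0,0,0,0]
    - [1,0.032,0,0,0,0,0]

```text
t: 17.32
tool_pos: [0.4587, -0.3527, 0.0851]
orientation: [3.115, 0.399, 0.001]
force: [0.1, 1.1, -1.0]
opening: 0.0097
```

>>> jog_arm:
  steps:
    - [1,0.008,0,0,0,0,0]
    - [1,0.016,0,0,0,0,0]
    - [1,0.024,0,0,0,0,0]
    - [1,0.032,0,0,0,0,0]

```text
t: 17.82
tool_pos: [0.4902, -0.3444, 0.0851]
orientation: [3.115, 0.399, 0.001]
force: [0.1, -0.1, -1.5]
opening: 0.0102
```

```bash
python3 st.py
```

```text
17.825 [ 0.4902 -0.3444  0.0851] [ 0.1 -0.1 -1.5] [-0.04  0.15 -0.03] 0.010207099870210895
yaw 14.61 tiltx,y [0.0003 0.0014] n -0.4589 du 0.0229 Fu 0.0 Fn -0.1
```

>>> jog_arm:
  steps:
    - [1,0.006,0,0.001,0,0,0]
    - [1,0.012,0,0.001,0,0,0]
    - [1,0.015,0,0.001,0,0,0]

```text
t: 18.2
tool_pos: [0.505, -0.3405, 0.084]
orientation: [3.115, 0.4, 0.001]
force: [-1.2, -0.0, -1.0]
opening: 0.0098
```

>>> jog_arm:
  steps:
    - [1,0.002,0,0.0005,0,0,0]
    - [1,0.004,0,0.0005,0,0,0]

```text
t: 18.45
tool_pos: [0.5089, -0.3395, 0.0835]
orientation: [3.115, 0.4, 0.0]
force: [0.2, 0.1, -0.4]
opening: 0.0097
```

```bash
python3 st.py
```

```text
18.45 [ 0.5089 -0.3395  0.0835] [ 0.2  0.1 -0.4] [-0.01  0.15 -0.01] 0.009723545347731918
yaw 14.62 tiltx,y [0.0002 0.0012] n -0.4589 du 0.0035 Fu 0.2 Fn 0.0
```

>>> jog_arm:
  steps:
    - [1,0.0015,0,0,0,0,0]
    - [1,0.003,0,0,0,0,0]

```text
t: 18.7
tool_pos: [0.5117, -0.3388, 0.0834]
orientation: [3.115, 0.399, 0.0]
force: [-0.1, 1.7, -1.5]
opening: 0.01
```

>>> jog_arm:
  steps:
    - [1,0.0015,0,0,0,0,0]
    - [1,0.003,0,0,0,0,0]

```text
t: 18.95
tool_pos: [0.5144, -0.3383, 0.0835]
orientation: [3.115, 0.399, -0.001]
force: [-5.0, -3.6, 1.8]
opening: 0.0098
```

```bash
python3 st.py
```

```text
18.95 [ 0.5144 -0.3383  0.0835] [-5.  -3.6  1.8] [-0.44  1.13  0.11] 0.009783434815112239
yaw 14.61 tiltx,y [-0.0008  0.0014] n -0.4592 du -0.0021 Fu -5.7 Fn -2.2
```

Contact with the stop (-5.7 N along the track). One more millimetre to confirm, then a look.

>>> jog_arm:
  steps:
    - [1,0.001,0,0,0,0,0]
    - [1,0.0015,0,0,0,0,0]

```text
t: 19.2
tool_pos: [0.5146, -0.3384, 0.0835]
orientation: [3.115, 0.399, -0.005]
force: [-8.0, -2.6, 3.4]
opening: 0.0096
```

```bash
python3 st.py
```

```text
19.2 [ 0.5146 -0.3384  0.0835] [-8.  -2.6  3.4] [-0.36  1.65  0.18] 0.009578927137914141
yaw 14.61 tiltx,y [-0.0033  0.0012] n -0.4593 du -0.0023 Fu -8.4 Fn -0.5
```

>>> jog_arm:
  steps:
    - [0.6,0,0,0,0,0,0]
    - [0.6,0,0,0,0,0,0]
    - [0.6,0,0,0,0,0,0]
    - [0.6,0,0,0,0,0,0]

```text
t: 19.7
tool_pos: [0.5147, -0.3384, 0.0836]
orientation: [3.114, 0.399, -0.005]
force: [-0.2, -0.1, 0.1]
opening: 0.0363
```

>>> jog_arm:
  steps:
    - [0.6,0,0,-0.015,0,0,0]
    - [0.6,0,0,-0.04,0,0,0]
    - [0.6,0,0,-0.075,0,0,0]
    - [0.6,0,0,-0.11,0,0,0]
    - [0.6,0,0,-0.15,0,0,0]

```text
t: 20.32
tool_pos: [0.515, -0.3379, 0.2357]
orientation: [3.114, 0.399, -0.004]
force: [-0.5, -1.2, -0.3]
opening: 0.0375
```

>>> jog_arm:
  steps:
    - [0.6,-0.04,0,-0.03,0,0,0]
    - [0.6,-0.08,0,-0.06,0,0,0]
    - [0.6,-0.12,0,-0.08,0,0,0]
    - [0.6,-0.16,0,-0.08,0,0,0]
    - [0.6,-0.16,0,-0.08,0,0,0]

```text
t: 20.95
tool_pos: [0.3587, -0.379, 0.3182]
orientation: [3.112, 0.395, -0.002]
force: [0.5, 0.9, -0.1]
opening: 0.0368
```

```bash
python3 st.py
python3 - <<'E'
from h import *
from plant import robot
for n,w,f in(("scene",(220,330,150,300),5),("top",(165,275,400,510),5)):
    c=grab(robot,n,4);pickle.dump(c,open(f"f_{n}.pkl","wb"))
    im=cv2.resize(c["image"].astype(np.uint8)[w[0]:w[1],w[2]:w[3],::-1],None,fx=f,fy=f,interpolation=2)
    cv2.imwrite(f"pics/f{n}.png",np.clip(im.astype(float)*1.5,0,255).astype(np.uint8))
    cv2.imwrite(f"pics/F{n}.png",c["image"].astype(np.uint8)[:,:,::-1])
E
```

```text
20.95 [ 0.3587 -0.379   0.3182] [ 0.5  0.9 -0.1] [-0.03  0.12 -0.04] 0.036794360121473295
yaw 14.45 tiltx,y [-0.0021  0.0043] n -0.4585 du 0.1588 Fu 0.7 Fn 0.8
```

View pics/fscene.png

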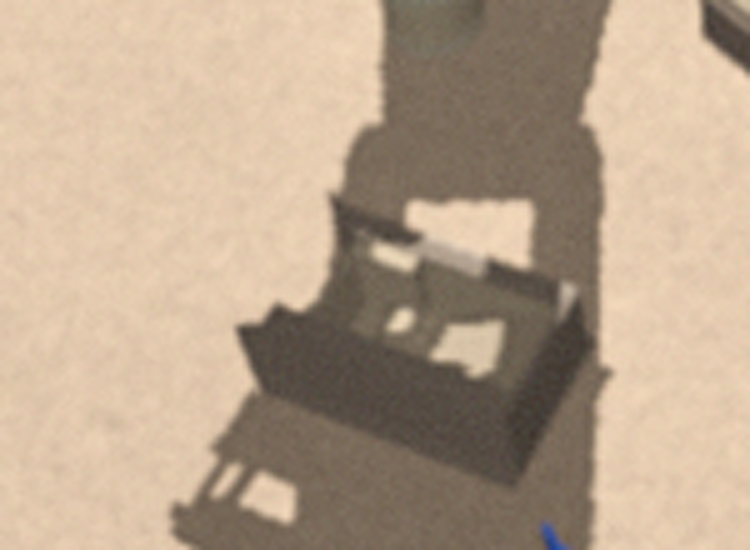

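View pics/ftop.png

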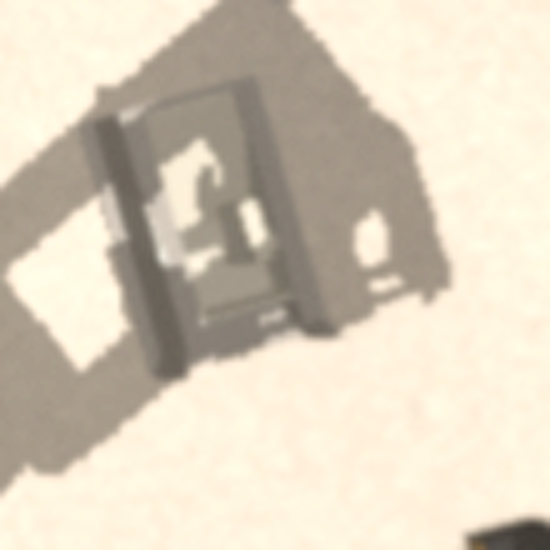

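View pics/Ftop.png

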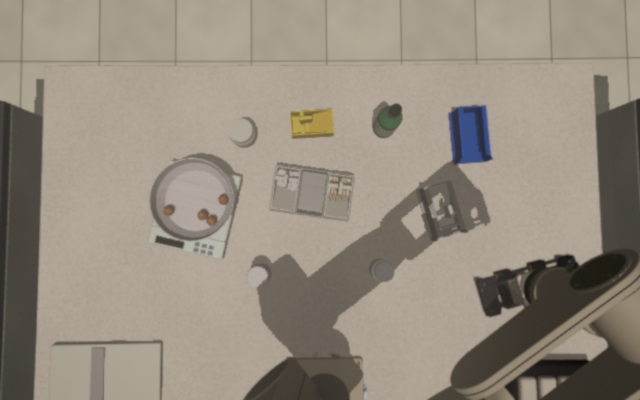

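View pics/Fscene.png

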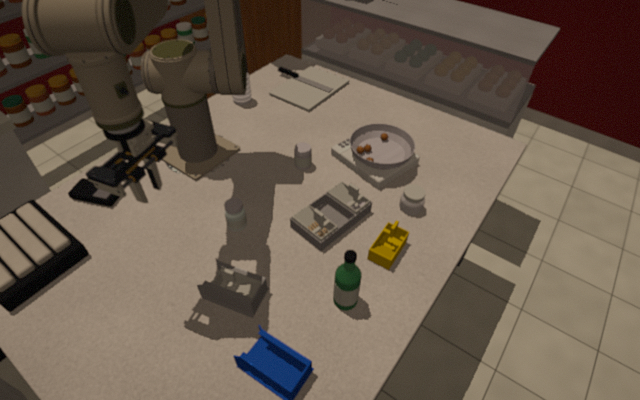

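Run:
```python
from h import *
c=pickle.load(open("f_top.pkl","rb"))
g=lambda p:(np.array(p)+.5)/5-.5+[400,165]
P=onz(c,g([(200,322),(292,296)]),.051)[:,:2];print("rear edge u",P@u0,"stop/top edge",onz(c,g([(123,112),(235,82)]),.06)[:,:2]@u0)
im=c["image"].astype(np.uint8)
hsv=cv2.cvtColor(im,cv2.COLOR_RGB2HSV)[150:250,140:245];m=((hsv[...,1]>110)&(hsv[...,0]<20)).astype(np.uint8)
n,l,s,ce=cv2.connectedComponentsWithStats(m)
for k in range(1,n):
    if s[k,4]>10:
        q=onz(c,[ce[k]+[140,150]],.062)[0];print(s[k,4],q.round(3),np.hypot(*(q[:2]-PAN)).round(3))
d0=pickle.load(open("d0.pkl","rb"))["top"]["image"]
for nm,(y0,y1,x0,x1) in dict(cap=(165,212,272,298),pick=(170,220,328,354),tubjar=(112,150,225,262),oil=(98,140,370,408)).items():
    a=cv2.cvtColor(im[y0:y1,x0:x1],cv2.COLOR_RGB2GRAY).astype(np.float32);b=cv2.cvtColor(d0[y0:y1,x0:x1].astype(np.uint8),cv2.COLOR_RGB2GRAY).astype(np.float32)
    print(nm,cv2.phaseCorrelate(a,b))
```

```text
rear edge u [0.36545068 0.3657277 ] stop/top edge [0.48802754 0.48758931]
20 [0.547 0.27  0.062] 0.079
25 [0.521 0.42  0.062] 0.077
19 [0.508 0.328 0.062] 0.047
11 [0.49  0.308 0.062] 0.073
cap ((0.5137929460191035, -0.06553406462334976), 0.999414371855465)
pick ((0.46857347148679196, 0.020201768983319823), 0.9934291175559715)
tubjar ((0.0029651979350617808, 0.0053188845241010085), 1.0036763210594655)
oil ((0.0073159512183202935, 0.49334154757827875), 0.9988898560735915)
```

```bash
python3 -c "
from plant import robot
print(robot.close_job())"
```

```text
the job is handed in; nothing more can be done
None
```

I lifted the walnut insert straight up out of the frame and tipped it about 60° over the scale, which put all four walnuts in the pan. I then slid the empty insert, turned half round so its front led, under the track lips to the stop. There I let go, backed off and handed the job in at about 21 s; no verdict was reported.

**Walnuts:** in the last picture they lie 47 to 79 mm from the pan centre.

**Insert:** the push stopped with about 8 N from the stop. Its rear edge in the top view puts its centre within about 1 mm of the home position I estimated. The robot's own reading at contact was about 2 mm further in.

**Surroundings:** the tub or jar checked near the pan, the bottle and the two other inserts showed no image shift above half a pixel (about 1.4 mm). The two by the robot (jar or tin) I only checked by eye, and they look unmoved.

**Doubtful or off:**
- Joint 6 reached -2.66, the end of its range, during the tip. I backed it out at once, but I can't tell whether it counts as passing the range.
- The two cameras disagreed by about 4 mm on the track's centre line, so I took the mean. The insert went in with no side contact until the stop.

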